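Close up a row of modules and probe each contact

ROBOT

A 6-joint arm with a two-finger parallel gripper is mounted at the origin on the work surface. World frame = base frame: x ahead of the robot, y to its left, z up, the work surface at z = 0. Lengths are in mm, angles in rad, forces in N, time in s.
With the tool pointing down it reaches from about 325 to 900 mm from the base axis. Payload 6.1 kg.
Tool frame: the origin (TCP) lies at the very end of the fingers, on their centre line; the grasp point (between the pads) lies 19 mm behind it; z points along the fingers, y is the line along which they close (so a half turn about z gives the same grasp; the last joint's range is limited). The gripper opens to 85 mm and grips with 20 to 120 N. Pads are 22 mm wide; open, the fingers measure 114 mm over their backs; the gripper's body (76 mm by 85 mm) begins 54 mm behind the grasp point. The pads swing forward as they close: fully open they stand 13 mm farther back than shut.
Start: joints at [-1.416, 0.22, 1.526, -0, 1.395, -0.126], TCP at [173.196, -600.515, 202.6] pointing down, gripper open.
Joint ranges: [-2.98, 2.98], [-0.91, 2.08], [0.09, 2.57], [-1.24, 4.39], [0.2, 2.65], [-2.68, 2.68]. Speed limits (rad/s): [2.57, 2.57, 3.01, 3.14, 3.14, 3.14].

INTERFACE

Orientations are given as a unit quaternion [w, x, y, z].
In Python, from cell import telemetry, get_image, workorder, outline_of gives the robot as it stands.
- The arm moves only by the shell command python3 -m pendant 'ROWS' [FORCE]. ROWS is JSON, a list that holds one entry, the list of rows, each a list of 7 numbers: the finger opening in mm, from 0 to 85.4, then the shift along the tool's x, y, z in mm, then the turn, a rotation vector about the tool's x, y, z in degrees. In form: [[[fingers, tx, ty, tz, rx, ry, rz], ...]]. A call has 1 to 20 rows; each row shifts and turns the commanded pose from where the row before left it, along the tool's axes as they then stand; what a row does not reach is not made up. A row lasts 1/10 s, in which the tool goes at most 50 mm and 8.59 degrees, less where a joint would pass 70% of its speed; a pose out of reach is approached as far as the arm can. A call with a gripper value outside its range is refused whole. The fingers move at their own pace and stop on an object; FORCE is the grip in N (left out, the last holds). Time passes only in rows, so rows that do not move let the fingers close. It gives the time, the measured TCP pose, the force, the opening and the grip force at its end, in the units of the state.
- telemetry.state(): the state, without advancing time (a new reading comes with each control period).
- get_image(name): name is "scene" or "top"; returns a dict with "pixels" (420x560x3 uint8, red, green, blue), "range_z" (420x560 float32, mm along the optical axis (not along the pixel's ray), 0 where there is no reading), "K" (3x3 intrinsics, pixels), "R" (3x3) and "t" (3): a world point X has camera coordinates R X + t. Camera axes: x right, y down, z forward; pixel columns grow to the right and rows downward; lengths in mm; the calibration is good to about 2 mm. A picture is of the moment at which its call begins.
- workorder.finish_job(): hands the job in; it is judged then, once.
Trained networks look in the newest picture that a camera, given by its name, has taken for a name from the list of things; names that differ only in an ending like _2 or _b are one class to them, and where a whole thing is asked for, a point or a joint stands for the part that bears it (a point fixed in the world has none). Each returns a list of dicts, best first, with "p" (0 to 1); they miss things now and then, are a little off and sometimes report something else, mostly with a low value. They report only what shows in the picture. A call takes as long as a camera call. They do not tell look-alikes from the thing itself.
- outline_of(camera, thing): "region" (420x560 bool, what is visible of it) and "bbox" ([left, top, width, height] in pixels, round what is visible of it).
The state is a dict: "time": time; "joint_pos": joint angles; "dq": joint speeds; "joint_torque": joint torques, N m; "tool_pos": TCP position; "eef_rot": TCP orientation; "wrist_force": force on the tool from outside, world axes, zero at the start; "wrist_torque": the same for the moment, N m; "grip_width": opening from 0.0 (shut) to 1.0 (fully open); "grasp_force": force on a finger pad.
Only numpy, scipy, OpenCV 4.12 (cv2) and the standard library are available. Lean on these libraries where they do the work, as an engineer would, in place of code of your own. Each camera call takes 0.05 s, during which the arm holds its last target. There are 200 camera calls.

TASK

Slide the loose grey modules along the plate, keeping their order and direction, so that they form one straight row in line with the black supply unit, each butted flush against its neighbour with no gap. Then take the test probe from its stand, dip its tip well into the white pot, and press its tip gently for a moment on each module's brass contact in turn, starting at the module next to the supply unit and working outwards. Hang the probe back upright in its stand and leave the row closed, with the pot and the other things on the bench where they are.

Things in the scene. Friction and masses are not known exactly. Their poses are not given: they have to be found in the camera images.
- rack: Fixed aluminium plate, 140 x 380 x 6 mm, on the bench; origin at the centre of its underside, x across it, y along it, z up. A black supply unit (50 x 70 x 46 mm above the plate) is fixed at its +y end, with its centre on the plate's centre line, at y = +155 mm.
- row_face (a point): Foot of the supply unit's flat side face that looks to the plate's -y, on the plate's top surface (6 mm above the bench) and centre line: the row of modules starts here and runs to -y. Axes as the plate's.
- plunger (a joint): The probe's spring pin: 0 when free, grows to 0.006 m as it is pushed into the barrel; about 0.8 N starts it and 3.2 N pushes it fully in.
- probe: Hand-held test probe with a spring tip, 90 g, hanging upright in the stand. Origin on its axis at the underside of its round collar (34 mm across, 5 mm thick); z along the axis, away from the tip. Above the collar a square handle, 20 x 20 mm, from z = 5 to 55 mm, its flat faces square to x and y; below it a 12 mm barrel down to z = -40 mm, then the 5 mm brass pin down to z = -58 mm.
- probe_tip (a point): The tip of the probe's pin (58 mm below the collar's underside when free).
- stand: Fixed probe stand: steel foot 70 x 70 x 10 mm, a column at its +x side and two level prongs pointing to its -x, 18 mm apart, 14 mm wide, tops 85 mm above the bench; nothing rises above the prongs. Origin at the centre of the underside.
- fork (a point): Midway between the prongs, level with their tops: where the probe's origin (underside of the collar) rests. The probe lifts straight up out of it.
- pot: Small loose open white cleaner pot, round, 64 mm across the rim, a little narrower below, wall about 4 mm, 45 mm high, 350 g, empty; origin at the centre of its underside.
- pot_rim (a point): Centre of the pot's mouth, at rim height.
- screwdriver: A screwdriver with a red handle, lying on the bench; a bystander. Origin under its middle.
- spray: A closed white can, 54 mm across, 160 mm high; a bystander. Origin at the centre of its underside.
- bin: A small green open bin, 120 x 90 x 55 mm; a bystander. Origin at the centre of its underside.
- mod_a: Loose grey module, the first possible place in the row counted from the supply unit (may be absent): 50 mm in x (across the row), 30 mm in y (along the row), 40 mm high, 150 g, standing on the plate; its top carries a black terminal strip near its -x side and a brass contact near its +x side. Origin at the centre of its underside, y towards the supply unit when squared up.
- pad_a (a point): Centre of the top of that module's round brass contact, 12 mm across, raised 1.5 mm: 12 mm to +x of the module's centre and 41.5 mm above its underside.
- mod_b: Loose grey module, the second possible place in the row counted from the supply unit (may be absent): 50 mm in x (across the row), 30 mm in y (along the row), 40 mm high, 150 g, standing on the plate; its top carries a black terminal strip near its -x side and a brass contact near its +x side. Origin at the centre of its underside, y towards the supply unit when squared up.
- pad_b (a point): Centre of the top of that module's round brass contact, 12 mm across, raised 1.5 mm: 12 mm to +x of the module's centre and 41.5 mm above its underside.
- mod_c: Loose grey module, the third possible place in the row counted from the supply unit (may be absent): 50 mm in x (across the row), 30 mm in y (along the row), 40 mm high, 150 g, standing on the plate; its top carries a black terminal strip near its -x side and a brass contact near its +x side. Origin at the centre of its underside, y towards the supply unit when squared up.
- pad_c (a point): Centre of the top of that module's round brass contact, 12 mm across, raised 1.5 mm: 12 mm to +x of the module's centre and 41.5 mm above its underside.
- mod_d: Loose grey module, the fourth possible place in the row counted from the supply unit (may be absent): 50 mm in x (across the row), 30 mm in y (along the row), 40 mm high, 150 g, standing on the plate; its top carries a black terminal strip near its -x side and a brass contact near its +x side. Origin at the centre of its underside, y towards the supply unit when squared up.
- pad_d (a point): Centre of the top of that module's round brass contact, 12 mm across, raised 1.5 mm: 12 mm to +x of the module's centre and 41.5 mm above its underside.
Things that resemble listed ones, but are neither listed nor needed, are in the scene too. Of the things shaped like the probe, the black one is meant.

How it is judged:
By the outcome, as a careful person would: the job done as asked, in the order asked, and still so for the second after the job is handed in, with the robot touching nothing.
Of mod_a, mod_b, mod_c, mod_d only 3 to 4 are there at a start; the rules pass over those that are not, and their reading is None.
At some moment in a run one of mod_a, mod_b, mod_c, mod_d may be knocked a few centimetres aside while the robot is not near it.
It also fails if it takes over 210 s, if anything falls off the work surface, if the arm or the gripper's body presses on something with over 40 N, if the wrist force passes 120 N, or if a joint passes its speed limit or range.

## Working session

There is one attempt and no reset: what is moved stays moved. The work goes in short steps, Python scripts to look and compute and a shell command to move; the robot and the scene stay as the last step left them, time stands still between calls to the robot, and variables do not carry over. Pictures are saved under pics/ and viewed, at most 14 in all, crops included, and the job is handed in when it is done.

```bash
ls; mkdir -p pics; cat > h.py <<'E'
import numpy as np, cv2
from cell import telemetry, get_image, workorder, outline_of
def cloud(im):
    K=im["K"];z=im["range_z"].astype(float);v,u=np.mgrid[:420,:560]
    c=np.stack([(u-K[0,2])/K[0,0]*z,(v-K[1,2])/K[1,1]*z,z],-1)
    P=(c-im["t"])@im["R"]; P[z==0]=np.nan
    return P
E
python3 - <<'E'
from h import *
print(telemetry.state())
for n in ("top","scene"):
    im=get_image(n); cv2.imwrite(f"pics/{n}0.png",im["pixels"][:,:,::-1]); P=cloud(im)
    print(n,im["K"].tolist(),(-im["R"].T@im["t"]).tolist())
    for t in ("rack","mod_a","probe","stand","pot","spray","bin","screwdriver"):
        for d in outline_of(n,t):
            r=d["region"]; q=P[r]; q=q[~np.isnan(q[:,0])]
            print(t,round(d["p"],2),d["bbox"],np.round(np.median(q,0)) if len(q) else None, np.round(np.percentile(q,98,axis=0)) if len(q) else None)
E
```

```text
pics
{'time': 0.0, 'joint_pos': array([-1.41610603e+00,  2.21236498e-01,  1.52762739e+00,  2.04348048e-05,
        1.39470181e+00, -1.26146701e-01]), 'dq': array([-0.00101469,  0.00132626,  0.00051909, -0.00158841, -0.00044824,
        0.00036114]), 'joint_torque': array([-8.33492522e-04, -4.96891415e+01, -3.89402640e+01, -5.07269888e-04,
        1.10401321e-02,  8.07969286e-06]), 'tool_pos': array([ 173.09641394, -599.85567796,  201.48426142]), 'eef_rot': array([-9.86566544e-04,  9.90157281e-01,  1.39955658e-01, -4.02238716e-06]), 'wrist_force': array([-0.49442771, -0.28986358,  0.56037406]), 'wrist_torque': array([0.01176317, 0.02410605, 0.02445388]), 'grasp_force': 0.0, 'grip_width': 0.9985426304904227}
top [[531.1986905225081, 0.0, 285.60384899055197], [0.0, 531.1986905225081, 212.08469859272012], [0.0, 0.0, 1.0]] [306.3140781884709, 15.339059449621745, 1534.8845869547195]
rack 0.92 [245.8, 156.5, 135.8, 56.8] [616. -44.   6.] [696. 138.  54.]
mod_a 0.72 [319.0, 171.6, 14.0, 26.0] [624. -85.  45.] [650. -71.  52.]
mod_a 0.68 [340.1, 177.8, 13.6, 19.4] [ 608. -137.   45.] [ 635. -
[... 1697 characters left out ...]
[636.  40.  45.] [655.  52.  50.]
probe 0.83 [361.7, 225.3, 17.3, 27.4] [510. 256.  81.] [519. 268. 116.]
probe 0.68 [358.6, 166.9, 17.8, 22.4] [333. 200.  92.] [380. 213. 131.]
probe 0.66 [354.8, 184.6, 16.1, 31.8] [423. 212. 110.] [431. 225. 143.]
stand 0.93 [341.4, 203.8, 34.4, 38.8] [453. 213.  48.] [457. 237.  88.]
pot 0.77 [177.9, 160.0, 23.0, 28.4] [ 428. -259.   28.] [ 463. -227.   48.]
spray 0.85 [89.5, 192.6, 34.3, 55.1] [ 696. -320.  110.] [ 709. -308.  162.]
spray 0.65 [175.0, 159.0, 27.6, 29.6] [ 427. -257.   27.] [ 463. -226.   47.]
bin 0.92 [391.2, 260.8, 45.9, 65.6] [565. 389.  12.] [639. 436.  57.]
screwdriver 0.87 [254.1, 183.7, 41.1, 52.9] [488.  -0.  22.] [541.  14.  28.]
```

```bash
python3 - <<'E'
import cv2,numpy as np
a=cv2.imread("pics/top0.png")[130:300,130:440]; cv2.imwrite("pics/t1.png",cv2.resize(a,None,fx=2.55,fy=2.55,interpolation=cv2.INTER_CUBIC))
b=cv2.imread("pics/scene0.png")
c=cv2.resize(b[155:265,320:400],None,fx=4.5,fy=4.5,interpolation=cv2.INTER_CUBIC)
d=cv2.resize(b[155:320,75:330],(430,278),interpolation=cv2.INTER_CUBIC)
o=np.zeros((500,800,3),np.uint8);o[:c.shape[0],:c.shape[1]]=c;o[:278,365:795]=d;cv2.imwrite("pics/s1.png",o)
E
```

```text
(no output)
```

View pics/t1.png

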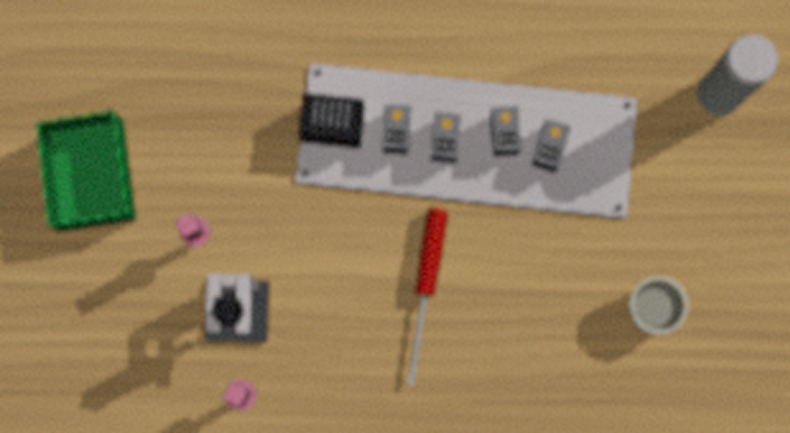

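View pics/s1.png

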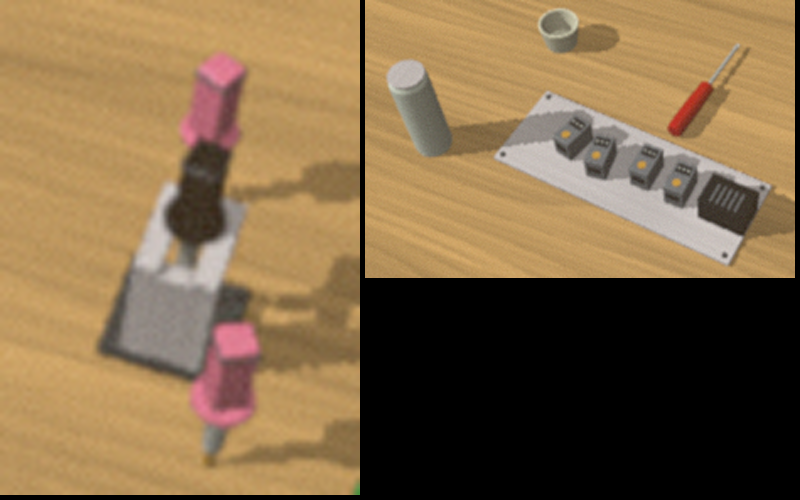

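The pictures show four grey modules on the plate (top crop, at 397,128 / 445,136 / 505,130 / 551,146), with the supply unit at the left end. There are three probe-like things in the top image: a black one at (220,250) hanging in the stand, and two pink ones at (206,219) and (226,286). The enlarged crop confirms the black one in the stand is the one meant.

```bash
cat >> h.py <<'E'
def toz(im,uv,z):
    K,R,t=im["K"],im["R"],im["t"];C=-R.T@t
    uv=np.atleast_2d(uv).astype(float)
    d=np.c_[(uv[:,0]-K[0,2])/K[0,0],(uv[:,1]-K[1,2])/K[1,1],np.ones(len(uv))]@R
    return C+d*((z-C[2])/d[:,2])[:,None]
def yaw180(a): return (a+90)%180-90
def plate(im):
    for d in outline_of("top","rack"):
        m=d["region"].astype(np.uint8); c=max(cv2.findContours(m,0,1)[0],key=cv2.contourArea)[:,0]
        r=cv2.minAreaRect(toz(im,c,6)[:,:2].astype(np.float32)); return r
def pads(im,z=47.5,box=((560,690),(-200,120))):
    """brass contacts: weighted centroid by saturation in plate area"""
    hsv=cv2.cvtColor(im["pixels"],cv2.COLOR_RGB2HSV)
    P=toz(im,np.stack(np.meshgrid(np.arange(560),np.arange(420)),-1).reshape(-1,2),z).reshape(420,560,3)
    ok=(P[...,0]>box[0][0])&(P[...,0]<box[0][1])&(P[...,1]>box[1][0])&(P[...,1]<box[1][1])
    m=((hsv[...,1]>80)&(hsv[...,0]>8)&(hsv[...,0]<35)&ok).astype(np.uint8)
    n,l,s,c=cv2.connectedComponentsWithStats(m)
    out=[]
    for i in range(1,n):
        if s[i,4]<3: continue
        w=cv2.dilate((l==i).astype(np.uint8),np.ones((3,3)))*hsv[...,1].astype(float); w=np.where(w>50,w-50,0)
        v,u=np.nonzero(w); ww=w[v,u]
        out.append((s[i,4],toz(im,[[np.sum(u*ww)/ww.sum(),np.sum(v*ww)/ww.sum()]],z)[0]))
    return sorted(out,key=lambda o:-o[1][1])
def blobs(im,lo,hi,box,minn=20):
    P=cloud(im); ok=(P[...,2]>lo)&(P[...,2]<hi)&(P[...,0]>box[0][0])&(P[...,0]<box[0][1])&(P[...,1]>box[1][0])&(P[...,1]<box[1][1])
    n,l,s,c=cv2.connectedComponentsWithStats(ok.astype(np.uint8),connectivity=4); out=[]
    for i in range(1,n):
        if s[i,4]<minn: continue
        q=P[l==i]; r=cv2.minAreaRect(q[:,:2].astype(np.float32)); out.append((len(q),np.median(q[:,2]).round(1),r,q[:,:2].mean(0).round(1)))
    return sorted(out,key=lambda o:-o[2][0][1])
def pose():
    s=telemetry.state(); from scipy.spatial.transform import Rotation as Ro
    q=s["eef_rot"]; return s,Ro.from_quat([q[1],q[2],q[3],q[0]])
def need(xyz,yaw_y):
    """turn rz (deg) then shift in tool axes"""
    s,R=pose(); y=R.apply([0,1,0]); rz=-yaw180(yaw_y-np.degrees(np.arctan2(y[1],y[0])))
    from scipy.spatial.transform import Rotation as Ro
    R2=R*Ro.from_euler("z",rz,degrees=True)
    print("rz",round(rz,2),"shift",R2.inv().apply(np.array(xyz)-s["tool_pos"]).round(1),"q",s["joint_pos"].round(2),"t",s["time"])
E
python3 - <<'E'
from h import *
im=get_image("top")
print("plate",plate(im))
for p in pads(im): print("pad",p[0],p[1].round(1))
for b in blobs(im,38,60,((560,690),(-200,150))): print("mod",b)
for b in blobs(im,70,160,((280,560),(150,300)),6): print("stand",b)
for b in blobs(im,33,60,((380,500),(-320,-200)),6): print("pot",b)
for b in blobs(im,5,14,((380,500),(150,260)),6): print("foot",b)
P=cloud(im)
q=P.reshape(-1,3); 
for z0 in (0,): 
    k=(q[:,0]>480)&(q[:,0]<520)&(q[:,1]>80)&(q[:,1]<180); print("bench z",np.nanmedian(q[k,2]),np.nanstd(q[k,2]))
    k=(q[:,0]>655)&(q[:,0]<670)&(q[:,1]>-100)&(q[:,1]<80); print("plate z",np.nanmedian(q[k,2]))
E
```

```text
plate ((622.5604858398438, -42.1021728515625), (387.6808166503906, 142.3527374267578), 84.62074279785156)
pad 15 [641.6  35.1  47.5]
pad 15 [632.5 -20.7  47.5]
pad 14 [641.3 -86.5  47.5]
pad 242 [ 685.3 -125.3   47.5]
pad 13 [ 624.8 -142.6   47.5]
mod (431, np.float64(52.0), ((635.4593505859375, 109.4444580078125), (70.34075164794922, 50.74391555786133), 84.19022369384766), array([635.2, 109. ]))
mod (183, np.float64(46.4), ((627.5018920898438, 35.68616485595703), (51.62009811401367, 28.746238708496094), 0.8993033766746521), array([627.7,  36. ]))
mod (181, np.float64(46.4), ((618.7857666015625, -19.7061824798584), (29.832780838012695, 49.808162689208984), 87.0179443359375), array([618.1, -19.8]))
mod (181, np.float64(45.7), ((627.6576538085938, -87.37330627441406), (50.76964569091797, 28.859590530395508), 2.2885797023773193), array([627.3, -87.2]))
mod (187, np.float64(46.1), ((610.8787841796875, -138.92172241210938), (30.07170295715332, 51.17821502685547), 74.29278564453125), array([ 610.9, -139. ]))
stand (83, np.float64(110.8), ((503.642578125, 254.4868927001953), (22.26244926452
[... 216 characters left out ...]
 210.6]))
stand (75, np.float64(111.7), ((327.2740173339844, 198.00901794433594), (20.901851654052734, 20.14499282836914), 65.5042495727539), array([326.7, 197. ]))
pot (137, np.float64(43.2), ((432.3083801269531, -256.56817626953125), (59.28172302246094, 62.1739616394043), 0.28614455461502075), array([ 433.6, -259.8]))
foot (8, np.float64(9.1), ((438.9555969238281, 221.52032470703125), (15.308576583862305, 3.1841111183166504), 89.99034881591797), array([439.7, 221.5]))
foot (187, np.float64(10.0), ((409.1407470703125, 195.30117797851562), (52.35084533691406, 88.79576873779297), 47.53185272216797), array([411.2, 196.6]))
bench z 0.4402521664254068 3.3038359406631512
plate z 6.448735288296279
```

```bash
python3 -c "
from h import *
need((627.6,35.8,120),-5.6)"
```

```text
rz -68.31 shift [677.6 390.1  82.6] q [-1.42  0.22  1.53  0.    1.39 -0.13] t 1.0
```

```bash
python3 -m pendant '[[[85,0,0,0,0,0,-8],[85,0,0,0,0,0,-8],[85,0,0,0,0,0,-8],[85,0,0,0,0,0,-8],[85,0,0,0,0,0,-8],[85,0,0,0,0,0,-8],[85,0,0,0,0,0,-8],[85,0,0,0,0,0,-8],[85,0,0,0,0,0,-4.3],[85,36,21,4,0,0,0],[85,36,21,4,0,0,0],[85,36,21,4,0,0,0],[85,36,21,4,0,0,0],[85,36,21,4,0,0,0],[85,36,21,4,0,0,0],[85,36,21,4,0,0,0],[85,36,21,4,0,0,0],[85,36,21,4,0,0,0],[85,36,21,4,0,0,0]]]' 30; python3 -c "
from h import *
need((627.6,35.8,120),-5.6)"
```

```text
time: 2.9
tool_pos: [418.3, -261.4, 162.8]
eef_rot: [0.0, 0.741, 0.672, 0.0]
wrist_force: [1.4, 0.1, -0.1]
grip_width: 0.997
grasp_force: 0.0
rz -0.02 shift [316.2 179.3  42.8] q [-0.72 -0.07  1.91  0.    1.3  -0.62] t 2.9
```

```bash
python3 -m pendant '[[[85,39,22,5,0,0,0],[85,39,22,5,0,0,0],[85,39,22,5,0,0,0],[85,39,22,5,0,0,0],[85,39,22,5,0,0,0],[85,39,22,5,0,0,0],[85,39,22,5,0,0,0],[85,20,14,5,0,0,0],[85,0,0,0,0,0,0],[85,0,0,0,0,0,0],[85,0,0,0,0,0,0]]]'; python3 - <<'E'
from h import *
need((627.6,35.8,120),-5.6)
im=get_image("top")
cv2.imwrite("pics/t2.png",cv2.resize(im["pixels"][150:240,220:400,::-1],None,fx=4,fy=4,interpolation=cv2.INTER_CUBIC))
im=get_image("scene")
for d in outline_of("scene","mod_a"):
    q=cloud(im)[d["region"]]; print(np.nanmean(q,0).round(), d["p"])
E
```

```text
time: 4.0
tool_pos: [612.8, 11.5, 122.7]
eef_rot: [0.0, 0.741, 0.671, -0.0]
wrist_force: [0.5, 0.5, 0.1]
grip_width: 0.995
grasp_force: 0.0
rz -0.05 shift [25.6 12.4  2.7] q [-0.11  0.26  1.64 -0.    1.25 -0.01] t 4.0
[627. -16.  38.] 0.76
[636.  40.  38.] 0.68
[635. -84.  36.] 0.67
[ 618. -135.   36.] 0.61
```

View pics/t2.png

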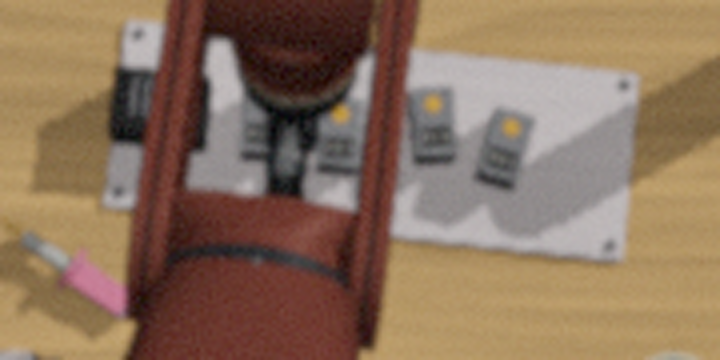

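The gripper now hides modules a and b. Modules c and d, at (433,105) and (510,128), are undisturbed. A pink look-alike is lying at (75,280), away from the arm. I'm going on to grip module a.

```bash
python3 -m pendant '[[[85,13,6,3,0,0,0],[85,12.5,6.4,0,0,0,0],[85,0,0,30,0,0,0],[85,0,0,30,0,0,0],[85,0,0,25,0,0,0],[85,0,0,15,0,0,0],[85,0,0,10,0,0,0],[85,0,0,0,0,0,0],[44,0,0,0,0,0,0],[44,0,0,0,0,0,0],[44,0,0,0,0,0,0],[44,0,0,0,0,0,0],[44,0,0,0,0,0,0],[44,0,0,0,0,0,0],[44,0,0,0,0,0,0],[44,0,0,0,0,0,0]]]' 20; python3 - <<'E'
from h import *
need((630.5,59.7,10),-5.6)
E
```

```text
time: 5.75
tool_pos: [629.4, 36.5, 11.5]
eef_rot: [0.001, 0.741, 0.672, 0.001]
wrist_force: [-1.1, 0.5, 6.2]
grip_width: 0.577
grasp_force: 20.4
rz -0.01 shift [23.2 -1.2  1.5] q [-0.07  0.43  1.65  0.    1.06  0.03] t 5.75
```

```bash
python3 -m pendant '[[[44,0,0,-1.5,0,0,0],[44,4,-0.4,0,0,0,0],[44,5,-0.4,0,0,0,0],[44,5,-0.4,0,0,0,0],[44,4,0,0,0,0,0],[44,1,0,0,0,0,0],[44,1,0,0,0,0,0],[44,0,0,0,0,0,0]]]' ; python3 - <<'E'
from h import *
need((630.5,59.7,10),-5.6)
E
python3 -m pendant '[[[44,1,0,0,0,0,0],[44,0,0,0,0,0,0]]]';python3 -m pendant '[[[44,1,0,0,0,0,0],[44,0,0,0,0,0,0]]]';python3 -m pendant '[[[44,1,0,0,0,0,0],[44,0,0,0,0,0,0]]]'
```

```text
time: 6.55
tool_pos: [629.2, 56.4, 11.7]
eef_rot: [0.001, 0.741, 0.672, -0.0]
wrist_force: [-0.9, -3.0, 6.5]
grip_width: 0.574
grasp_force: 21.7
rz 0.01 shift [3.4 0.9 1.7] q [-0.03  0.43  1.64 -0.    1.07  0.06] t 6.55
time: 6.75
tool_pos: [629.3, 57.5, 11.6]
eef_rot: [0.0, 0.741, 0.672, 0.0]
wrist_force: [-1.2, -3.4, 5.8]
grip_width: 0.573
grasp_force: 21.7
time: 6.95
tool_pos: [629.4, 58.6, 11.6]
eef_rot: [0.0, 0.741, 0.672, 0.0]
wrist_force: [-1.3, -2.1, 6.5]
grip_width: 0.575
grasp_force: 21.7
time: 7.15
tool_pos: [629.5, 59.2, 11.7]
eef_rot: [0.0, 0.741, 0.672, -0.0]
wrist_force: [-2.4, -4.3, 7.2]
grip_width: 0.573
grasp_force: 21.8
```

```bash
python3 -m pendant '[[[44,0,0,-2,0,0,0],[44,0,0,0,0,0,0]]]';python3 -m pendant '[[[44,1,0.9,0,0,0,0],[44,0,0,0,0,0,0]]]';python3 -m pendant '[[[44,1,0,0,0,0,0],[44,0,0,0,0,0,0]]]'
```

```text
time: 7.35
tool_pos: [628.4, 59.9, 12.3]
eef_rot: [-0.001, 0.741, 0.672, -0.0]
wrist_force: [-0.1, -1.2, -2.0]
grip_width: 0.571
grasp_force: 21.0
time: 7.55
tool_pos: [628.8, 60.0, 12.1]
eef_rot: [-0.001, 0.741, 0.672, -0.001]
wrist_force: [-2.6, -4.1, 0.0]
grip_width: 0.572
grasp_force: 21.0
time: 7.75
tool_pos: [628.8, 60.1, 12.1]
eef_rot: [-0.0, 0.741, 0.672, -0.002]
wrist_force: [-3.5, -7.5, -1.2]
grip_width: 0.571
grasp_force: 21.0
```

```bash
python3 -m pendant '[[[60,-1,0,0,0,0,0],[85,0,0,0,0,0,0],[85,0,0,0,0,0,0],[85,0,0,0,0,0,0],[85,0,0,-20,0,0,0],[85,0,0,-40,0,0,0],[85,0,0,-40,0,0,0],[85,-40,0,0,0,0,0],[85,-40,0,0,0,0,0],[85,-45,0,0,0,0,0],[85,-45,0,0,0,0,0],[85,-45,0,0,0,0,0],[85,-45,0,0,0,0,0],[85,0,0,0,0,0,0],[85,0,0,0,0,0,0]]]'; cat >> h.py <<'E'
def look(tag=None):
    im=get_image("top")
    for p in pads(im): print("pad",p[0],p[1].round(1))
    for b in blobs(im,38,60,((560,690),(-200,150))): print("mod",b[0],b[1],np.round(b[2][0],1),np.round(b[2][1],1),round(b[2][2],1))
    if tag: cv2.imwrite(f"pics/{tag}.png",cv2.resize(im["pixels"][150:290,190:400,::-1],None,fx=3.8,fy=3.8,interpolation=cv2.INTER_CUBIC))
    return im
E
python3 - <<'E'
from h import *
look("t3")
need((618.8,-19.7,120),-5.6)
E
```

```text
time: 9.25
tool_pos: [604.6, -199.1, 113.1]
eef_rot: [-0.0, 0.742, 0.671, 0.0]
wrist_force: [0.4, 0.7, -0.4]
grip_width: 0.994
grasp_force: 0.0
pad 13 [639.7  58.   47.5]
pad 14 [632.5 -20.8  47.5]
pad 14 [641.2 -86.5  47.5]
pad 185 [ 685.6 -115.5   47.5]
pad 20 [ 623.1 -146.4   47.5]
mod 614 50.5 [631.9  94. ] [100.9  56.7] 83.8
mod 180 46.5 [618.6 -19.7] [29.8 49.9] 86.7
mod 183 45.6 [627.7 -87.6] [50.8 30.5] 5.5
mod 103 45.1 [ 615.  -131.2] [19.1 53.6] 64.1
rz -0.05 shift [178.7  -3.3  -6.9] q [-0.44  0.32  1.58  0.    1.24 -0.34] t 9.3
```

View pics/t3.png

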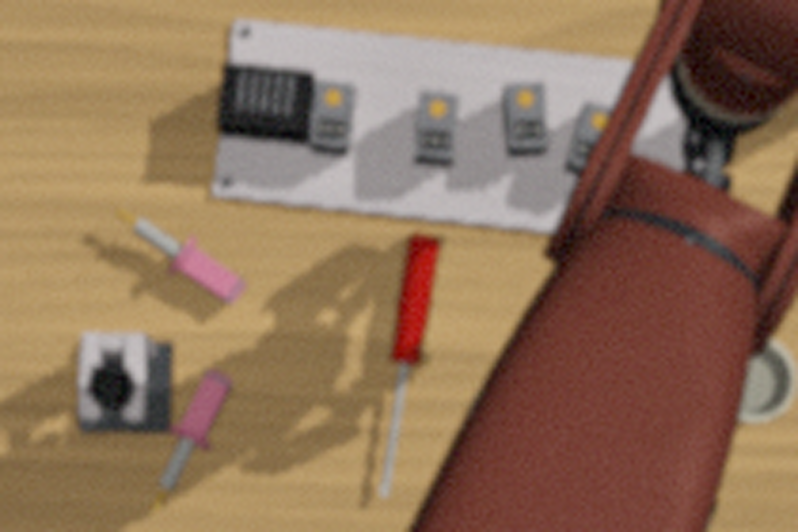

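The first module is butted against the supply unit at (332,118), but it looks a few mm low across the row. Both pink look-alikes have toppled by themselves. I'll measure the lateral offset in the plate frame.

```bash
cat >> h.py <<'E'
def lat(im,spans,yaw=-5.6,o=(635.4,109.4)):
    """lateral extents (plate x', 0=supply centre line) of raised points within spans of y' """
    P=cloud(im).reshape(-1,3); c,s=np.cos(np.radians(yaw)),np.sin(np.radians(yaw))
    d=P[:,:2]-o; xp=d[:,0]*c+d[:,1]*s; yp=-d[:,0]*s+d[:,1]*c
    for a,b in spans:
        k=(P[:,2]>38)&(P[:,2]<60)&(yp>a)&(yp<b)&(abs(xp)<60); e=[]
        for y in np.arange(a,b,3):
            j=k&(yp>=y)&(yp<y+3)
            if j.sum()>5: e.append((xp[j].min(),xp[j].max()))
        e=np.array(e); m=np.median(e,0); print((a,b),"edges",m.round(1),"mid",m.mean().round(1),"w",(m[1]-m[0]).round(1))
E
python3 - <<'E'
from h import *
im=get_image("top")
lat(im,[(-28,28),(-60,-40)])
# plate edges: z 3..12 bright low-sat
P=cloud(im);hsv=cv2.cvtColor(im["pixels"],cv2.COLOR_RGB2HSV)
u,v=np.meshgrid(np.arange(560),np.arange(420)); Q=toz(im,np.stack([u,v],-1).reshape(-1,2),6).reshape(420,560,3)
yaw=np.radians(-5.6);d=Q[...,:2]-[635.4,109.4];xp=d[...,0]*np.cos(yaw)+d[...,1]*np.sin(yaw);yp=-d[...,0]*np.sin(yaw)+d[...,1]*np.cos(yaw)
for y0 in range(-200,30,15):
    k=(abs(yp-y0)<3)&(abs(xp)<100)&(hsv[...,1]<60)&(P[...,2]<60)
    if k.any(): print(y0,xp[k].min().round(1),xp[k].max().round(1),((xp[k].min()+xp[k].max())/2).round(1))
E
```

```text
(-28, 28) edges [-23.7  24.3] mid 0.3 w 47.9
(-60, -40) edges [-28.6  18.7] mid -4.9 w 47.3
-200 -68.6 73.1 2.2
-185 -67.3 74.4 3.5
-170 -69.0 72.8 1.9
-155 -67.7 74.1 3.2
-140 -69.7 72.5 1.4
-125 -68.4 73.5 2.6
-110 -67.1 72.2 2.5
-95 -68.7 73.5 2.4
-80 -67.4 71.5 2.0
-65 -69.1 72.9 1.9
-50 -67.8 73.9 3.1
-35 -69.4 72.6 1.6
-20 -68.2 73.6 2.7
-5 -67.2 72.3 2.5
10 -68.8 73.6 2.4
25 -67.6 72.0 2.2
```

```bash
python3 -c "
from h import *
need((628.8,59.5,112),-5.6)"
```

```text
rz 0.02 shift [257.8  -1.2   1.2] q [-0.44  0.32  1.58  0.    1.24 -0.34] t 9.35
```

```bash
python3 -m pendant '[[[85,40,-1,0,0,0,0],[85,45,0,0,0,0,0],[85,45,0,0,0,0,0],[85,45,0,0,0,0,0],[85,45,0,0,0,0,0],[85,37,0,0,0,0,0],[85,0,0,0,0,0,0],[85,0,0,30,0,0,0],[85,0,0,30,0,0,0],[85,0,0,25,0,0,0],[85,0,0,15,0,0,0],[85,0,0,0,0,0,0],[44,0,0,0,0,0,0],[44,0,0,0,0,0,0],[44,0,0,0,0,0,0],[44,0,0,0,0,0,0],[44,0,0,0,0,0,0],[44,0,0,0,0,0,0],[44,0,0,0,0,0,0]]]' 20
```

```text
time: 11.25
tool_pos: [630.0, 57.6, 15.3]
eef_rot: [0.001, 0.741, 0.672, 0.001]
wrist_force: [-2.2, -0.1, 6.9]
grip_width: 0.521
grasp_force: 2.9
```

```bash
python3 -m pendant '[[[44,-0.5,0,0,0,0,0],[44,0,1,0,0,0,0],[44,0,1,0,0,0,0],[44,0,1,0,0,0,0],[44,0,1,0,0,0,0],[44,0,1,0,0,0,0],[44,0,0,0,0,0,0],[44,0,0,0,0,0,0]]]'; python3 -c "
from h import *
need((633.8,59.9,12),-5.6)"
```

```text
time: 12.05
tool_pos: [634.1, 56.8, 15.3]
eef_rot: [0.0, 0.741, 0.672, 0.0]
wrist_force: [-5.3, 0.1, 7.0]
grip_width: 0.515
grasp_force: 4.0
rz -0.01 shift [ 3.1 -0.6  3.3] q [-0.03  0.44  1.63  0.    1.08  0.06] t 12.05
```

```bash
python3 - <<'E'
from h import *
im=get_image("scene")
cv2.imwrite("pics/s2.png",cv2.resize(im["pixels"][150:310,140:340,::-1],None,fx=3.7,fy=3.7,interpolation=cv2.INTER_CUBIC))
E
```

```text
(no output)
```

View pics/s2.png

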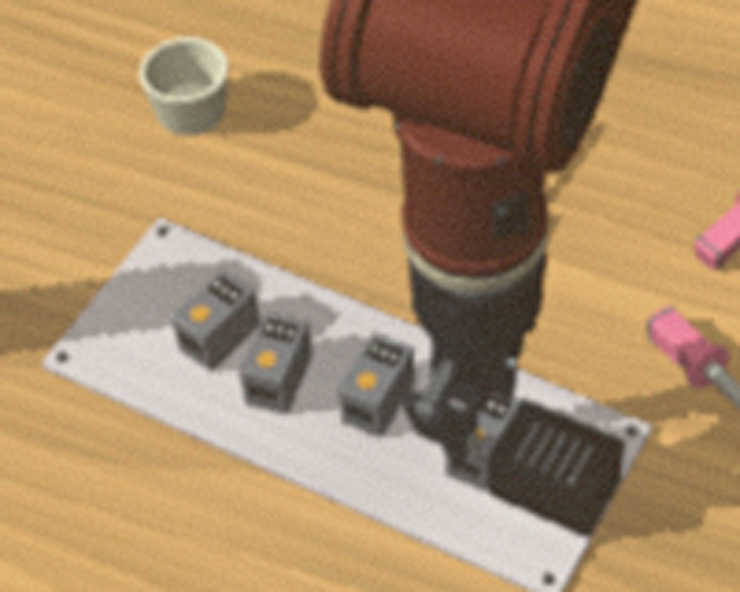

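```bash
python3 -m pendant '[[[70,0,0,0,0,0,0],[85,0,0,0,0,0,0],[85,0,0,0,0,0,0],[85,0,0,0,0,0,0],[85,0,0,-20,0,0,0],[85,0,0,-40,0,0,0],[85,0,0,-40,0,0,0],[85,-40,0,0,0,0,0],[85,-40,0,0,0,0,0],[85,-45,0,0,0,0,0],[85,-45,0,0,0,0,0],[85,-45,0,0,0,0,0],[85,-45,0,0,0,0,0],[85,0,0,0,0,0,0],[85,0,0,0,0,0,0]]]'; python3 - <<'E'
from h import *
im=look("t4")
lat(im,[(-28,28),(-60,-40)])
E
```

```text
time: 13.6
tool_pos: [607.9, -203.3, 112.8]
eef_rot: [-0.0, 0.742, 0.671, 0.0]
wrist_force: [0.1, 0.6, 0.4]
grip_width: 0.997
grasp_force: 0.0
pad 14 [644.2  57.5  47.5]
pad 15 [632.5 -20.7  47.5]
pad 14 [641.3 -86.5  47.5]
pad 193 [ 685.6 -116.9   47.5]
pad 20 [ 622.6 -147.3   47.5]
mod 622 50.2 [634.2  93.4] [102.   51.3] 83.7
mod 182 46.0 [617.9 -19.6] [29.8 49.9] 86.8
mod 182 46.4 [626.9 -87.3] [51.1 29.3] 0.0
mod 116 46.1 [ 612.6 -134.9] [22.4 49.4] 71.9
(-28, 28) edges [-23.6  24.7] mid 0.6 w 48.3
(-60, -40) edges [-24.4  24.2] mid -0.1 w 48.6
```

View pics/t4.png

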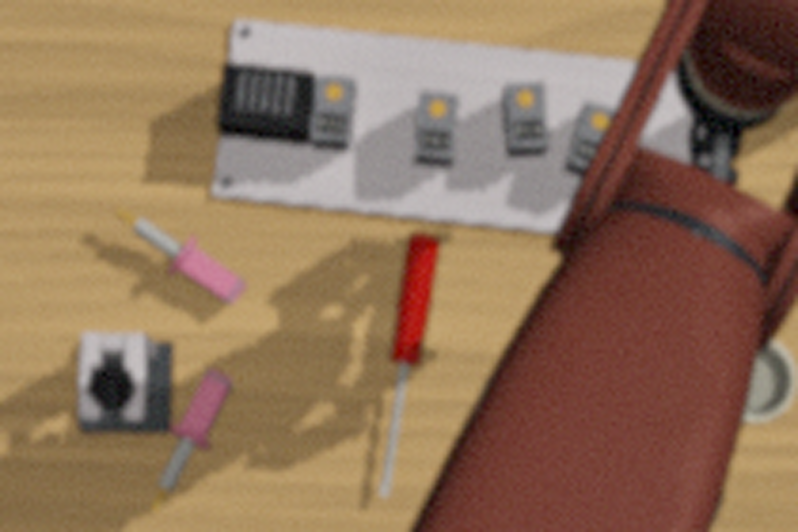

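```bash
python3 -c "
from h import *
need((621.3,-19.7,113),-5.6)"
```

```text
rz -0.07 shift [ 1.828e+02 -4.700e+00 -1.000e-01] q [-0.44  0.33  1.56  0.    1.25 -0.35] t 13.65
```

```bash
python3 -m pendant '[[[85,40,-2,0,0,0,0],[85,45,-2.7,0,0,0,0],[85,45,0,0,0,0,0],[85,35,0,0,0,0,0],[85,17.8,0,0,0,0,0],[85,0,0,0,0,0,0],[85,0,0,30,0,0,0],[85,0,0,30,0,0,0],[85,0,0,25,0,0,0],[85,0,0,15,0,0,0],[85,0,0,0,0,0,0],[40,0,0,0,0,0,0],[40,0,0,0,0,0,0],[40,0,0,0,0,0,0],[40,0,0,0,0,0,0],[40,0,0,0,0,0,0],[40,0,0,0,0,0,0],[40,0,0,-2,0,0,0],[40,0,0,0,0,0,0]]]' 20; python3 -c "
from h import *
need((631.6,30.1,13),-5.6)"
```

```text
time: 15.55
tool_pos: [622.3, -19.8, 16.3]
eef_rot: [0.001, 0.741, 0.672, 0.001]
wrist_force: [0.3, -0.0, 0.0]
grip_width: 0.467
grasp_force: 0.0
rz -0.0 shift [50.6  4.3  3.3] q [-0.16  0.41  1.67 -0.    1.07 -0.06] t 15.55
```

```bash
python3 - <<'E'
from h import *
im=get_image("scene")
cv2.imwrite("pics/s3.png",cv2.resize(im["pixels"][190:310,160:300,::-1],None,fx=5,fy=5,interpolation=cv2.INTER_CUBIC))
E
```

```text
(no output)
```

View pics/s3.png

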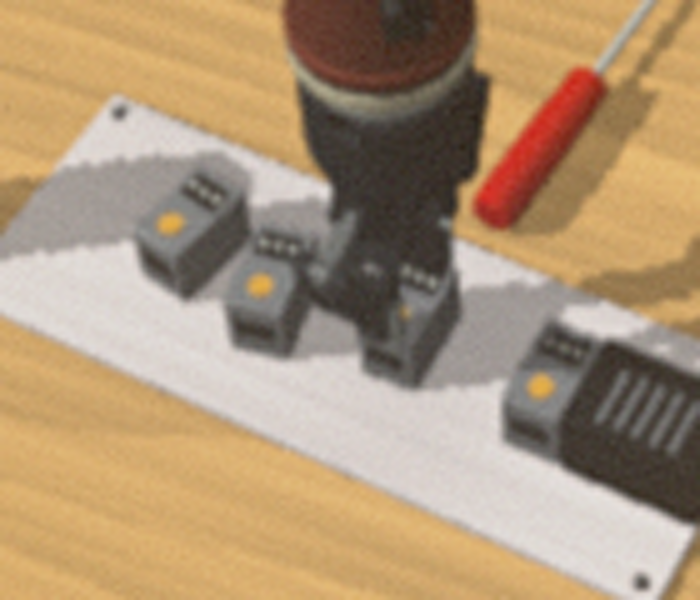

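The fingertip at crop (380,330) seems to end near module b's top and not beside it. I'll check with depth.

```bash
python3 - <<'E'
from h import *
im=get_image("scene"); P=cloud(im)
for v in range(230,266,4):
    print(v,[tuple(P[v,u].round().astype(int)) if im["range_z"][v,u]>0 else None for u in range(222,254,4)])
E
```

```text
230 [(np.int64(562), np.int64(-100), np.int64(8)), (np.int64(658), np.int64(-30), np.int64(162)), (np.int64(657), np.int64(-21), np.int64(166)), (np.int64(652), np.int64(-14), np.int64(162)), (np.int64(642), np.int64(-10), np.int64(152)), (np.int64(639), np.int64(-2), np.int64(152)), (np.int64(596), np.int64(-14), np.int64(93)), (np.int64(594), np.int64(-5), np.int64(95))]
234 [(np.int64(572), np.int64(-95), np.int64(6)), (np.int64(662), np.int64(-29), np.int64(154)), (np.int64(658), np.int64(-22), np.int64(152)), (np.int64(658), np.int64(-12), np.int64(157)), (np.int64(641), np.int64(-12), np.int64(135)), (np.int64(643), np.int64(-1), np.int64(143)), (np.int64(599), np.int64(-14), np.int64(81)), (np.int64(589), np.int64(-9), np.int64(71))]
238 [(np.int64(608), np.int64(-75), np.int64(45)), (np.int64(669), np.int64(-26), np.int64(149)), (np.int64(666), np.int64(-18), np.int64(149)), (np.int64(643), np.int64(-21), np.int64(118)), (np.int64(638), np.int64(-14), np.int64(116)), (np.int64(639), np.int64(-4), np.int64(122)), (np.int64(600), np.int64(-14), np.int64(67)), (np.int64(595), np
[... 1553 characters left out ...]
63), np.int64(11)), (np.int64(634), np.int64(-55), np.int64(8)), (np.int64(629), np.int64(-47), np.int64(5)), (np.int64(645), np.int64(-26), np.int64(39)), (np.int64(649), np.int64(-13), np.int64(51)), (np.int64(641), np.int64(-7), np.int64(44)), (np.int64(625), np.int64(-5), np.int64(23)), (np.int64(611), np.int64(-2), np.int64(5))]
262 [(np.int64(649), np.int64(-58), np.int64(9)), (np.int64(643), np.int64(-50), np.int64(6)), (np.int64(641), np.int64(-41), np.int64(8)), (np.int64(645), np.int64(-27), np.int64(21)), (np.int64(644), np.int64(-17), np.int64(25)), (np.int64(644), np.int64(-6), np.int64(32)), (np.int64(629), np.int64(-4), np.int64(11)), (np.int64(623), np.int64(3), np.int64(7))]
```

```bash
python3 -m pendant '[[[40,0,0,-30,0,0,0],[40,0,0,-30,0,0,0],[40,0,0,-30,0,0,0],[40,0,0,0,0,0,0],[40,0,0,0,0,0,0]]]'; cat > tip.py <<'E'
from h import *
im=get_image("scene"); P=cloud(im); s=telemetry.state(); tp=s["tool_pos"]
k=(abs(P[...,0]-tp[0])<75)&(abs(P[...,1]-tp[1])<45)&(P[...,2]>60)
q=P[k]
for lo in range(60,260,10):
    j=q[(q[:,2]>=lo)&(q[:,2]<lo+10)]
    if len(j)>2: print(lo,len(j),(j.min(0)-tp).round(),(j.max(0)-tp).round())
print(tp,s["grip_width"])
E
python3 tip.py
```

```text
time: 16.15
tool_pos: [622.0, -19.8, 105.8]
eef_rot: [0.001, 0.741, 0.672, 0.001]
wrist_force: [0.4, -0.2, -0.3]
grip_width: 0.468
grasp_force: 0.0
130 7 [-23.  -9.  32.] [28.  9. 35.]
140 44 [-24.  -7.  36.] [33. 14. 46.]
150 50 [-25.  -9.  46.] [35. 14. 55.]
160 35 [-26.  -2.  56.] [32. 14. 65.]
170 34 [-25.  -1.  66.] [33. 14. 76.]
180 81 [-51. -16.  76.] [52. 18. 86.]
190 61 [-52. -15.  86.] [55. 18. 96.]
200 112 [-59. -16.  96.] [ 59.  20. 106.]
210 74 [-61. -16. 106.] [ 62.  20. 116.]
220 71 [-63. -16. 116.] [ 66.  21. 125.]
230 150 [-66. -19. 126.] [ 69.  21. 136.]
240 105 [-59. -13. 136.] [ 64.  19. 145.]
250 39 [ 25. -13. 146.] [ 40.   9. 156.]
[620.94353251 -19.68630168 104.34117272] 0.46801120187220835
```

The fingertips are really about 32 mm above the reported TCP at this opening, so the earlier grips only caught the module tops. I'll go correspondingly lower.

```bash
python3 -m pendant '[[[85,0,0,0,0,0,0],[85,0,0,0,0,0,0],[85,0,0,0,0,0,0],[85,0,0,0,0,0,0],[85,0,0,30,0,0,0],[85,0,0,30,0,0,0],[85,0,0,30,0,0,0],[85,0,0,10,0,0,0],[85,0,0,10,0,0,0],[85,0,0,8,0,0,0],[85,0,0,0,0,0,0],[85,0,0,0,0,0,0]]]' 20; python3 -m pendant '[[[40,0,0,0,0,0,0],[40,0,0,0,0,0,0],[40,0,0,0,0,0,0],[40,0,0,0,0,0,0],[40,0,0,0,0,0,0],[40,0,0,0,0,0,0],[40,0,0,0,0,0,0]]]'; python3 -c "
from h import *
need((631.6,30.1,-14),-5.6)"
```

```text
time: 17.4
tool_pos: [622.3, -19.9, -11.9]
eef_rot: [0.001, 0.741, 0.672, 0.0]
wrist_force: [0.7, -0.1, 0.4]
grip_width: 0.992
grasp_force: 0.0
time: 18.1
tool_pos: [622.2, -19.9, -12.0]
eef_rot: [0.001, 0.741, 0.672, 0.0]
wrist_force: [0.5, -0.2, 6.9]
grip_width: 0.586
grasp_force: 21.7
rz -0.01 shift [50.7  4.4  2. ] q [-0.16  0.45  1.67 -0.    1.02 -0.06] t 18.1
```

```bash
python3 -m pendant '[[[40,0,0,-1.5,0,0,0],[40,6,0.5,0,0,0,0],[40,8,1,0,0,0,0],[40,8,1,0,0,0,0],[40,8,1,0,0,0,0],[40,8,0.9,0,0,0,0],[40,7,0,0,0,0,0],[40,2,0,0,0,0,0],[40,1,0,0,0,0,0],[40,0,0,0,0,0,0]]]';python3 -m pendant '[[[40,1,0,0,0,0,0],[40,1,0,0,0,0,0],[40,0,0,0,0,0,0]]]';python3 -m pendant '[[[40,1,0,0,0,0,0],[40,0,0,0,0,0,0]]]';python3 -m pendant '[[[40,1,0,0,0,0,0],[40,0,0,0,0,0,0]]]'; python3 -c "
from h import *
need((631.6,30.1,-14),-5.6)"
```

```text
time: 19.1
tool_pos: [630.6, 27.6, -11.4]
eef_rot: [0.0, 0.741, 0.672, -0.0]
wrist_force: [0.1, -0.6, -1.4]
grip_width: 0.587
grasp_force: 21.1
time: 19.4
tool_pos: [630.8, 29.3, -11.4]
eef_rot: [0.0, 0.741, 0.672, -0.0]
wrist_force: [-0.5, -0.9, -1.6]
grip_width: 0.588
grasp_force: 21.0
time: 19.6
tool_pos: [630.8, 29.6, -11.4]
eef_rot: [0.0, 0.741, 0.672, -0.0]
wrist_force: [-0.6, -5.6, -0.0]
grip_width: 0.584
grasp_force: 20.8
time: 19.8
tool_pos: [630.8, 29.6, -11.3]
eef_rot: [0.001, 0.741, 0.671, -0.001]
wrist_force: [-2.4, -8.5, -0.4]
grip_width: 0.584
grasp_force: 20.7
rz -0.03 shift [0.6 0.8 2.7] q [-0.08  0.47  1.65 -0.    1.03  0.02] t 19.8
```

```bash
python3 -m pendant '[[[40,-1,0,0,0,0,0],[60,0,0,0,0,0,0],[85,0,0,0,0,0,0],[85,0,0,0,0,0,0],[85,0,0,0,0,0,0],[85,0,0,-20,0,0,0],[85,0,0,-40,0,0,0],[85,0,0,-40,0,0,0],[85,-40,0,0,0,0,0],[85,-40,0,0,0,0,0],[85,-45,0,0,0,0,0],[85,-45,0,0,0,0,0],[85,-45,0,0,0,0,0],[85,0,0,0,0,0,0],[85,0,0,0,0,0,0]]]'; python3 - <<'E'
from h import *
im=look()
lat(im,[(-28,28),(-62,-38),(-92,-68)])
E
```

```text
time: 21.3
tool_pos: [609.7, -184.4, 88.6]
eef_rot: [-0.0, 0.742, 0.671, 0.0]
wrist_force: [-0.7, -0.3, -0.3]
grip_width: 0.993
grasp_force: 0.0
pad 15 [644.1  58.3  47.5]
pad 14 [642.3  28.1  47.5]
pad 14 [641.2 -86.6  47.5]
pad 149 [ 686.5 -101.7   47.5]
pad 4 [ 677.  -179.8   47.5]
pad 5 [ 659.6 -191.4   47.5]
pad 5 [ 683.9 -195.1   47.5]
mod 799 49.2 [633.2  79.2] [130.4  52.3] 84.8
mod 184 45.7 [627.7 -87.4] [51.5 29.3] 0.4
(-28, 28) edges [-24.1  24.5] mid 0.2 w 48.6
(-62, -38) edges [-24.5  24.2] mid -0.2 w 48.7
(-92, -68) edges [-23.2  24.8] mid 0.8 w 48.0
```

```bash
python3 -c "
from h import *
need((630,-87.2,-12),-5.6)"
```

```text
rz -0.06 shift [ 97.4  10.8 100.5] q [-0.42  0.35  1.59  0.    1.2  -0.32] t 21.35
```

```bash
python3 -m pendant '[[[85,30,5,0,0,0,0],[85,40,5.8,0,0,0,0],[85,27.4,0,0,0,0,0],[85,0,0,0,0,0,0],[85,0,0,40,0,0,0],[85,0,0,40,0,0,0],[85,0,0,13,0,0,0],[85,0,0,6,0,0,0],[85,0,0,0,0,0,0],[40,0,0,0,0,0,0],[40,0,0,0,0,0,0],[40,0,0,0,0,0,0],[40,0,0,0,0,0,0],[40,0,0,0,0,0,0],[40,0,0,0,0,0,0],[40,0,0,0,0,0,0],[40,0,0,-1.5,0,0,0],[40,0,0,0,0,0,0]]]' 20; python3 -c "
from h import *
need((627.4,-0.3,-12),-5.6)"
```

```text
time: 23.15
tool_pos: [630.7, -87.8, -8.0]
eef_rot: [0.001, 0.741, 0.672, 0.0]
wrist_force: [-0.7, 0.5, 3.5]
grip_width: 0.621
grasp_force: 20.8
rz -0.02 shift [ 86.7 -11.8   4. ] q [-0.26  0.47  1.63  0.    1.04 -0.16] t 23.15
```

```bash
python3 -m pendant '[[[62,0,0,1.5,0,0,0],[62,0,0,0,0,0,0],[62,0,0,0,0,0,-6.5],[40,0,0,0,0,0,0],[40,0,0,0,0,0,0],[40,0,0,0,0,0,0],[40,0,0,0,0,0,0],[40,0,0,-1.5,0,0,0],[40,0,0,0,0,0,3],[40,0,0,0,0,0,3.5],[40,0,0,0,0,0,0]]]' 20; python3 -c "
from h import *
need((627.4,-0.3,-12),-5.6)"
```

```text
time: 24.25
tool_pos: [629.9, -87.5, -9.1]
eef_rot: [-0.0, 0.741, 0.671, -0.0]
wrist_force: [0.6, -0.2, -0.9]
grip_width: 0.59
grasp_force: 21.0
rz -0.07 shift [ 86.5 -11.    2.9] q [-0.26  0.47  1.63  0.    1.04 -0.16] t 24.25
```

Width is now 50 mm, so it's square in the grip. Sliding c in.

```bash
python3 -m pendant '[[[40,6,-1,0,0,0,0],[40,10,-1.5,0,0,0,0],[40,10,-1.5,0,0,0,0],[40,10,-1.5,0,0,0,0],[40,10,-1.5,0,0,0,0],[40,10,-1.5,0,0,0,0],[40,10,-1.5,0,0,0,0],[40,10,-1,0,0,0,0],[40,6,0,0,0,0,0],[40,1,0,0,0,0,0],[40,0,0,0,0,0,0]]]';python3 -m pendant '[[[40,1,0,0,0,0,0],[40,1,0,0,0,0,0],[40,0,0,0,0,0,0]]]';python3 -m pendant '[[[40,1,0,0,0,0,0],[40,1,0,0,0,0,0],[40,0,0,0,0,0,0]]]'; python3 -c "
from h import *
need((627.4,-0.3,-12),-5.6)"
```

```text
time: 25.35
tool_pos: [627.4, -3.8, -8.9]
eef_rot: [0.0, 0.741, 0.672, -0.0]
wrist_force: [-0.0, -0.0, -1.1]
grip_width: 0.584
grasp_force: 21.0
time: 25.65
tool_pos: [627.5, -2.1, -8.9]
eef_rot: [-0.0, 0.741, 0.671, -0.0]
wrist_force: [-0.3, -0.1, -1.3]
grip_width: 0.588
grasp_force: 21.0
time: 25.95
tool_pos: [627.7, -0.4, -8.9]
eef_rot: [0.0, 0.741, 0.672, -0.0]
wrist_force: [0.3, -2.4, -1.3]
grip_width: 0.587
grasp_force: 20.9
rz -0.01 shift [ 0.  -0.3  3.1] q [-0.13  0.45  1.66 -0.    1.03 -0.03] t 25.95
```

```bash
python3 -m pendant '[[[40,1,0,0,0,0,0],[40,0.5,0,0,0,0,0],[40,0,0,0,0,0,0]]]'; python3 -m pendant '[[[40,1,0,0,0,0,0],[40,0,0,0,0,0,0]]]';  python3 -m pendant '[[[40,-1.5,0,0,0,0,0],[60,0,0,0,0,0,0],[85,0,0,0,0,0,0],[85,0,0,0,0,0,0],[85,0,0,0,0,0,0],[85,0,0,-20,0,0,0],[85,0,0,-40,0,0,0],[85,0,0,-40,0,0,0],[85,40,0,0,0,0,0],[85,40,0,0,0,0,0],[85,40,0,0,0,0,0],[85,40,0,0,0,0,0],[85,40,0,0,0,0,0],[85,0,0,0,0,0,0],[85,0,0,0,0,0,0]]]'; python3 - <<'E'
from h import *
im=look()
E
```

```text
time: 26.25
tool_pos: [627.8, -0.3, -8.8]
eef_rot: [0.001, 0.741, 0.671, -0.001]
wrist_force: [-0.1, -8.1, -0.8]
grip_width: 0.586
grasp_force: 20.7
time: 26.45
tool_pos: [627.4, 0.3, -8.9]
eef_rot: [0.001, 0.741, 0.672, -0.001]
wrist_force: [-3.0, -8.5, 1.2]
grip_width: 0.584
grasp_force: 20.6
time: 27.95
tool_pos: [647.0, 201.3, 90.9]
eef_rot: [0.0, 0.74, 0.673, -0.0]
wrist_force: [-0.1, -0.5, 0.4]
grip_width: 0.992
grasp_force: 0.0
pad 15 [644.1  58.3  47.5]
pad 13 [642.1  28.5  47.5]
pad 14 [638.8  -1.3  47.5]
pad 236 [ 685.4 -126.1   47.5]
pad 14 [ 624.8 -142.6   47.5]
mod 990 48.5 [631.4  64.1] [160.2  51.9] 84.3
mod 183 46.2 [ 611.4 -139.1] [29.8 51.8] 73.8
```

```bash
python3 -c "
from h import *
need((613.8,-139,-10),-5.6)"
```

```text
rz 0.04 shift [-340.6    0.   101. ] q [ 0.18  0.44  1.47 -0.    1.23  0.28] t 28.0
```

```bash
python3 -m pendant '[[[85,-40,0,0,0,0,0],[85,-45,0,0,0,0,0],[85,-45,0,0,0,0,0],[85,-45,0,0,0,0,0],[85,-45,0,0,0,0,0],[85,-45,0,0,0,0,0],[85,-45,0,0,0,0,0],[85,-30.6,0,0,0,0,0],[85,0,0,0,0,0,5],[85,0,0,0,0,0,5.4],[85,0,0,40,0,0,0],[85,0,0,40,0,0,0],[85,0,0,15,0,0,0],[85,0,0,6,0,0,0],[85,0,0,0,0,0,0],[40,0,0,0,0,0,0],[40,0,0,0,0,0,0],[40,0,0,0,0,0,0],[40,0,0,0,0,0,0],[40,0,0,0,0,0,0]]]' 20; python3 -m pendant '[[[40,0,0,0,0,0,0],[40,0,0,-1.5,0,0,0],[40,0,0,0,0,0,-5],[40,0,0,0,0,0,-5.4],[40,0,0,0,0,0,0]]]'; python3 -c "
from h import *
need((624.5,-30.2,-12),-5.6)"
```

```text
time: 30.0
tool_pos: [615.6, -139.3, -7.8]
eef_rot: [0.001, 0.799, 0.602, 0.001]
wrist_force: [-1.0, 0.8, 6.4]
grip_width: 0.58
grasp_force: 22.2
time: 30.5
tool_pos: [614.5, -139.0, -7.8]
eef_rot: [0.0, 0.741, 0.672, 0.0]
wrist_force: [0.4, 0.4, 2.8]
grip_width: 0.584
grasp_force: 21.7
rz 0.04 shift [109.3  -0.7   4.1] q [-0.35  0.46  1.65 -0.    1.03 -0.25] t 30.5
```

```bash
python3 -m pendant '[[[40,6,0,0,0,0,0],[40,12,0,0,0,0,0],[40,12,0,0,0,0,0],[40,12,-0.3,0,0,0,0],[40,12,-0.3,0,0,0,0],[40,12,0,0,0,0,0],[40,12,0,0,0,0,0],[40,12,0,0,0,0,0],[40,10,0,0,0,0,0],[40,5,0,0,0,0,0],[40,1,0,0,0,0,0],[40,1,0,0,0,0,0],[40,0,0,0,0,0,0]]]';python3 -m pendant '[[[40,1,0,0,0,0,0],[40,1,0,0,0,0,0],[40,0,0,0,0,0,0]]]';python3 -m pendant '[[[40,1,0,0,0,0,0],[40,1,0,0,0,0,0],[40,0,0,0,0,0,0]]]'; python3 -c "
from h import *
need((624.5,-30.2,-12),-5.6)"
```

```text
time: 31.8
tool_pos: [624.3, -31.1, -7.8]
eef_rot: [0.0, 0.741, 0.672, 0.0]
wrist_force: [0.6, -3.1, 5.7]
grip_width: 0.582
grasp_force: 22.1
time: 32.1
tool_pos: [624.4, -29.8, -7.8]
eef_rot: [0.001, 0.741, 0.672, -0.0]
wrist_force: [-0.7, -5.2, 6.0]
grip_width: 0.585
grasp_force: 22.1
time: 32.4
tool_pos: [624.3, -29.6, -7.8]
eef_rot: [0.001, 0.74, 0.672, -0.001]
wrist_force: [-2.6, -10.5, 5.0]
grip_width: 0.581
grasp_force: 22.2
rz 0.06 shift [-0.5  0.3  4.2] q [-0.17  0.45  1.67 -0.    1.03 -0.07] t 32.4
```

```bash
python3 -m pendant '[[[40,-1.5,0,0,0,0,0],[60,0,0,0,0,0,0],[85,0,0,0,0,0,0],[85,0,0,0,0,0,0],[85,0,0,0,0,0,0],[85,0,0,-20,0,0,0],[85,0,0,-40,0,0,0],[85,0,0,-40,0,0,0],[85,-40,0,0,0,0,0],[85,-45,0,0,0,0,0],[85,-45,0,0,0,0,0],[85,-45,0,0,0,0,0],[85,-20,0,0,0,0,0],[85,0,0,0,0,0,0],[85,0,0,0,0,0,0]]]'; python3 - <<'E'
from h import *
im=look()
lat(im,[(-28,28),(-62,-38),(-92,-68),(-122,-98),(-150,-128)])
cv2.imwrite("pics/t5.png",np.hstack([cv2.resize(im["pixels"][230:290,195:255,::-1],(400,400),interpolation=cv2.INTER_CUBIC),cv2.resize(im["pixels"][160:210,240:300,::-1],(400,400),interpolation=cv2.INTER_CUBIC)]))
P=cloud(im)
for lo,hi in ((125,160),(88,125),(78,88)):
    for b in blobs(im,lo,hi,((380,470),(170,245)),6): print(lo,b)
h,w=420,560
print("tops")
for v in range(238,268,2): print(v,np.nan_to_num(P[v,206:242:2,2]).round().astype(int))
E
```

```text
time: 33.9
tool_pos: [605.0, -223.2, 91.2]
eef_rot: [-0.001, 0.741, 0.671, 0.0]
wrist_force: [0.9, -0.3, -0.5]
grip_width: 0.993
grasp_force: 0.0
pad 15 [644.2  58.4  47.5]
pad 14 [641.9  28.5  47.5]
pad 14 [638.7  -1.2  47.5]
pad 15 [635.5 -31.6  47.5]
pad 233 [ 684.9 -128.    47.5]
mod 1158 47.9 [630.   49.5] [190.2  51.9] 84.3
(-28, 28) edges [-23.9  24.6] mid 0.3 w 48.5
(-62, -38) edges [-23.4  23.9] mid 0.2 w 47.3
(-92, -68) edges [-23.7  24.6] mid 0.5 w 48.4
(-122, -98) edges [-23.7  24.8] mid 0.5 w 48.5
(-150, -128) edges [-23.9  24.2] mid 0.2 w 48.0
125 (67, np.float64(139.7), ((414.4550476074219, 211.23641967773438), (21.411800384521484, 21.275911331176758), 74.86502838134766), array([414.1, 210.5]))
88 (7, np.float64(89.9), ((448.6537170410156, 232.38133239746094), (4.068328857421875, 9.573812484741211), 47.51394271850586), array([448.2, 232.1]))
88 (47, np.float64(93.7), ((407.6541748046875, 207.2724609375), (15.394362449645996, 31.59041404724121), 31.943798065185547), array([407.5, 206.1]))
78 (32, np.float64(84.5), ((404.7178039550781, 228.451171875), (24.8826904296875, 
[... 511 characters left out ...]
 15  14  15  14   3  -1   7]
248 [  2  -4   0  87 143 144 141 137  88  86  83  11   4   9  12   1   4  -3]
250 [  2  -6   1  92 137 143 144 140 109  90  86   3  11   9   8   9  -3   2]
252 [  4   5  -2  91 137 144 139 138 105  89  87   8  11  13  11   4  -2   3]
254 [  6   1   8  85 135 140 139 130  96  85  92  12   8  10  13  -3   4   2]
256 [ 2 -1  2 87 82 95 94 96 93 87 87  6 15 18 10  2  6 21]
258 [ 1 -3 -1 88 84  9 90 88 12 82 85 13 13  9 12 -4 -3 32]
260 [ 4  4 -4 88 85 16 12 15 10 80 83 14  9 20  9 -5 30 26]
262 [ 2 -2  5 10 14 11 16 12 12 17  6  7 11 13  5 28 29 31]
264 [-2  4 -4 -4  1  5 -1  8  7 13  8  8  3  5 12 27 34 34]
266 [ 5  4 -1 -5  2 -2  0  2 -1  7 -2  2 -1 -4 -7 -4  0 21]
```

View pics/t5.png

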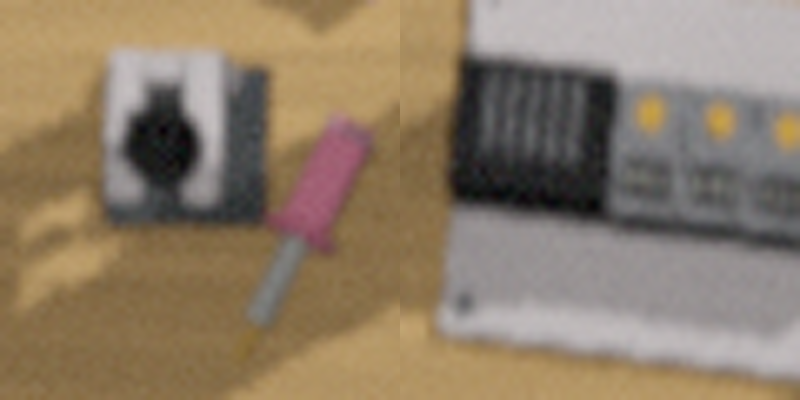

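The row is straight and closed: lateral mids are 0.2–0.5 mm and the contacts are about 30 mm apart. The crop shows the black probe at (163,140) seated in the stand, with the pink one lying clear of it. Next, the probe.

```bash
python3 -c "
from h import *
need((417,211.3,160),0)"
```

```text
rz -5.58 shift [ 433.8 -188.1  -68.2] q [-0.47  0.36  1.57  0.    1.21 -0.38] t 33.95
```

```bash
python3 -m pendant '[[[85,0,0,-34,0,0,-2.6],[85,0,0,-34,0,0,-3],[85,40,-18,0,0,0,0],[85,40,-18,0,0,0,0],[85,40,-18,0,0,0,0],[85,40,-18,0,0,0,0],[85,40,-18,0,0,0,0],[85,40,-18,0,0,0,0],[85,40,-18,0,0,0,0],[85,40,-18,0,0,0,0],[85,40,-18,0,0,0,0],[60,40,-18,0,0,0,0],[60,33.8,-8.1,0,0,0,0],[60,0,0,0,0,0,0],[60,0,0,0,0,0,0],[60,0,0,0,0,0,0]]]'; python3 tip.py; python3 -c "
from h import *
need((417,211.3,70),0)"
```

```text
time: 35.55
tool_pos: [416.8, 210.0, 159.5]
eef_rot: [0.0, 0.707, 0.707, -0.0]
wrist_force: [0.5, 0.8, -0.6]
grip_width: 0.7
grasp_force: 0.0
60 57 [  1. -19. -99.] [ 41.  25. -90.]
70 67 [  2. -19. -89.] [ 40.  26. -80.]
80 246 [-26. -21. -79.] [ 40.  26. -70.]
90 61 [-11. -13. -70.] [ 37.  26. -61.]
100 26 [ -8.  -8. -59.] [ 11.  13. -50.]
110 30 [ -5.  -9. -49.] [ 12.  13. -40.]
120 26 [ -6.  -8. -39.] [ 12.  13. -30.]
130 46 [-13. -10. -29.] [ 12.  14. -20.]
140 38 [-10.  -6. -20.] [ 11.  12. -14.]
190 5 [33. -8. 35.] [36. 10. 38.]
200 32 [-34. -10.  41.] [45. 12. 50.]
210 32 [-32. -10.  51.] [45. 12. 60.]
220 9 [30. -5. 61.] [45. 12. 65.]
240 54 [ 27. -13.  81.] [62. 14. 90.]
250 33 [-29. -10.  91.] [ 63.  18. 100.]
[417.03722671 209.62428502 159.53631897] 0.7017373878684453
rz -0.02 shift [ 1.7 -0.  89.5] q [ 0.3  -0.13  1.97 -0.    1.3   0.3 ] t 35.6
```

```bash
python3 -m pendant '[[[60,1,0,30,0,0,0],[60,0,0,30,0,0,0],[60,0,0,20,0,0,0],[60,0,0,13,0,0,0],[60,0,0,0,0,0,0],[60,0,0,0,0,0,0]]]' 40; python3 -m pendant '[[[10,0,0,0,0,0,0],[10,0,0,0,0,0,0],[10,0,0,0,0,0,0],[10,0,0,0,0,0,0],[10,0,0,0,0,0,0],[10,0,0,0,0,0,0],[10,0,0,0,0,0,0],[10,0,0,0,0,0,0],[10,0,0,0,0,0,0]]]' 40
```

```text
time: 36.2
tool_pos: [417.8, 210.7, 67.2]
eef_rot: [0.0, 0.708, 0.707, 0.0]
wrist_force: [0.7, -0.1, 0.6]
grip_width: 0.701
grasp_force: 0.0
time: 37.1
tool_pos: [417.9, 211.3, 67.8]
eef_rot: [0.0, 0.707, 0.707, 0.001]
wrist_force: [-1.3, -1.0, 7.0]
grip_width: 0.239
grasp_force: 39.2
```

```bash
python3 -m pendant '[[[10,0,0,-10,0,0,0],[10,0,0,-25,0,0,0],[10,0,0,-30,0,0,0],[10,0,0,-30,0,0,0],[10,0,0,0,0,0,0],[10,0,0,0,0,0,0]]]'; python3 - <<'E'
from h import *
im=get_image("scene"); P=cloud(im); s=telemetry.state(); tp=s["tool_pos"]
k=(abs(P[...,0]-tp[0])<45)&(abs(P[...,1]-tp[1])<35)&(P[...,2]>95)&(P[...,2]<250)
q=P[k]
for lo in range(95,215,6):
    j=q[(q[:,2]>=lo)&(q[:,2]<lo+6)]
    if len(j)>1: print(lo,len(j),(j.min(0)-tp).round(),(j.max(0)-tp).round())
cv2.imwrite("pics/s4.png",cv2.resize(im["pixels"][140:250,320:400,::-1],None,fx=5,fy=5,interpolation=cv2.INTER_CUBIC))
im=get_image("top"); print([p[1].round(1) for p in pads(im)])
for b in blobs(im,33,60,((380,500),(-320,-200)),6): print("pot",b)
for d in outline_of("top","pot"):
    c=max(cv2.findContours(d["region"].astype(np.uint8),0,1)[0],key=cv2.contourArea)[:,0]
    (x,y),r=cv2.minEnclosingCircle(toz(im,c,45)[:,:2].astype(np.float32)); print("pot rim",x,y,r,d["p"])
need((435,-262,150),0)
E
```

```text
time: 37.7
tool_pos: [417.4, 211.2, 162.3]
eef_rot: [0.0, 0.707, 0.707, 0.001]
wrist_force: [-0.5, -0.3, -0.9]
grip_width: 0.245
grasp_force: 39.3
125 4 [  1.  -0. -35.] [  2.   2. -33.]
131 5 [ -1.  -1. -29.] [  2.   4. -26.]
137 2 [ -1.   3. -20.] [  3.   6. -18.]
143 9 [  0.  -3. -18.] [  7.   6. -12.]
149 6 [  4.  -3. -12.] [ 7.  4. -7.]
155 12 [-1. -4. -6.] [ 8.  6. -1.]
161 8 [-0. -2.  1.] [7. 6. 3.]
167 3 [4. 0. 7.] [7. 4. 8.]
179 32 [-11. -14.  19.] [18. 18. 24.]
185 28 [-10. -15.  24.] [18. 16. 29.]
191 11 [ -7. -10.  32.] [19. 12. 36.]
197 12 [-13. -10.  36.] [23. 12. 42.]
203 22 [-2. -9. 42.] [24. 11. 48.]
209 18 [-14. -10.  48.] [25. 12. 53.]
[array([644.1,  58.5,  47.5]), array([641.8,  28.6,  47.5]), array([638.6,  -1.2,  47.5]), array([625.3, -30.4,  47.5]), array([ 685.4, -125.3,   47.5])]
pot (128, np.float64(43.4), ((432.57611083984375, -256.1797180175781), (59.86457443237305, 62.658912658691406), 1.2509664297103882), array([ 434. , -258.6]))
pot rim 431.6520080566406 -255.2076873779297 32.41984939575195 0.87
pot rim 625.46826171875 28.46973419189453 29.53667640686035 0.65
rz -0.01 shift [-472.7   19.1   10.4] q [ 0.3  -0.13  1.97  0.    1.3   0.3 ] t 37.85
```

View pics/s4.png

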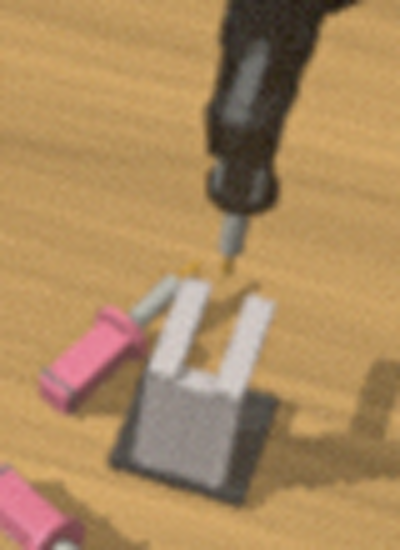

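The probe is held upright, and its pin shows at (228,265). Contact d now reads about 10 mm off in x, so I'm checking the row.

```bash
python3 - <<'E'
from h import *
im=look()
lat(im,[(-28,28),(-62,-38),(-92,-68),(-122,-98),(-150,-128)])
for b in blobs(im,38,60,((560,690),(-200,-18)),10): print(b)
cv2.imwrite("pics/t6.png",cv2.resize(im["pixels"][150:225,240:360,::-1],None,fx=5,fy=5,interpolation=cv2.INTER_CUBIC))
E
```

```text
pad 15 [644.1  58.4  47.5]
pad 14 [641.9  28.6  47.5]
pad 14 [638.6  -1.2  47.5]
pad 15 [625.3 -30.4  47.5]
pad 238 [ 685.3 -125.8   47.5]
mod 1162 48.2 [629.4  49. ] [192.4  60.4] 80.6
(-28, 28) edges [-24.   24.2] mid 0.1 w 48.3
(-62, -38) edges [-24.4  24.3] mid -0.0 w 48.6
(-92, -68) edges [-23.6  24.6] mid 0.5 w 48.2
(-122, -98) edges [-24.   23.4] mid -0.3 w 47.5
(-150, -128) edges [-33.1  14.4] mid -9.4 w 47.5
(159, np.float64(45.6), ((612.2351684570312, -31.739025115966797), (50.08784103393555, 26.05807876586914), 0.4259374737739563), array([612.4, -30.6]))
```

View pics/t6.png

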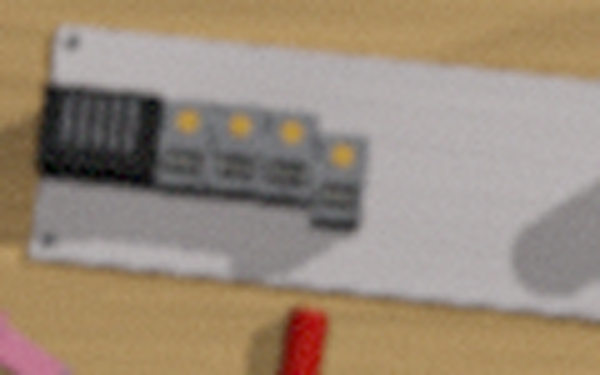

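Picture: module d, with its contact at (343,155), has been knocked about 10 mm across the row. I'll put the probe back, repair the row, then start again.

```bash
python3 -m pendant '[[[10,0,0,30,0,0,0],[10,0,0,30,0,0,0],[10,0,0,20,0,0,0],[10,0,0,8,0,0,0],[10,0,0,4,0,0,0],[10,0,0,2,0,0,0],[10,0,0,0,0,0,0]]]'; python3 -m pendant '[[[30,0,0,0,0,0,0],[60,0,0,0,0,0,0],[60,0,0,0,0,0,0],[60,0,0,0,0,0,0],[60,0,0,-30,0,0,0],[60,0,0,-30,0,0,0],[60,0,0,-34,0,0,0],[60,0,0,0,0,0,0]]]' 20; python3 -c "
from h import *
need((614.5,-30.5,90),-5.6)"
```

```text
time: 38.6
tool_pos: [417.7, 211.2, 68.4]
eef_rot: [0.0, 0.707, 0.707, 0.001]
wrist_force: [-0.6, -0.1, -1.0]
grip_width: 0.241
grasp_force: 39.2
time: 39.4
tool_pos: [420.5, 212.1, 167.0]
eef_rot: [0.002, 0.707, 0.707, 0.004]
wrist_force: [0.8, 0.3, -0.0]
grip_width: 0.705
grasp_force: 0.0
rz 5.59 shift [-222.8  216.    78.1] q [ 0.3  -0.14  1.96 -0.    1.31  0.3 ] t 39.4
```

```bash
python3 -m pendant '[[[60,0,0,0,0,0,5.6],[85,-32,31,0,0,0,0],[85,-32,31,0,0,0,0],[85,-32,31,0,0,0,0],[85,-32,31,0,0,0,0],[85,-32,31,0,0,0,0],[85,-32,31,0,0,0,0],[85,-31,30,0,0,0,0],[85,0,0,30,0,0,0],[85,0,0,30,0,0,0],[85,0,0,18,0,0,0],[85,0,0,0,0,0,0],[85,0,0,0,0,0,0]]]'; python3 -c "
from h import *
need((614.8,-30.7,-10),-5.6)"
```

```text
time: 40.7
tool_pos: [610.0, -32.0, 83.3]
eef_rot: [-0.0, 0.741, 0.672, -0.0]
wrist_force: [0.2, -0.8, -0.0]
grip_width: 0.995
grasp_force: 0.0
rz -0.01 shift [ 1.8  4.8 93.3] q [-0.18  0.3   1.67 -0.    1.18 -0.08] t 40.7
```

```bash
python3 -m pendant '[[[85,1,4.8,20,0,0,0],[85,0,0,40,0,0,0],[85,0,0,25,0,0,0],[85,0,0,8,0,0,0],[85,0,0,0,0,0,0],[40,0,0,0,0,0,0],[40,0,0,0,0,0,0],[40,0,0,0,0,0,0],[40,0,0,0,0,0,0],[40,0,0,0,0,0,0],[40,0,0,0,0,0,0],[40,0,0,-1.5,0,0,0],[40,0,0,0,0,0,0]]]' 20; python3 -c "
from h import *
need((624.4,-30.2,-10),-5.6)"
```

```text
time: 42.0
tool_pos: [615.6, -31.7, -7.1]
eef_rot: [0.0, 0.741, 0.672, 0.0]
wrist_force: [-1.5, -0.7, 3.2]
grip_width: 0.583
grasp_force: 21.8
rz -0.01 shift [2.3 8.6 2.9] q [-0.18  0.43  1.69 -0.    1.02 -0.08] t 42.0
```

```bash
python3 -m pendant '[[[40,-2,0,0,0,0,0],[40,0,3,0,0,0,0],[40,0,3,0,0,0,0],[40,0,2.8,0,0,0,0],[40,2,0,0,0,0,0],[40,1,0,0,0,0,0],[40,1,0,0,0,0,0],[40,0,0,0,0,0,0]]]'; python3 -m pendant '[[[40,1,0,0,0,0,0],[40,1,0,0,0,0,0],[40,0,0,0,0,0,0]]]'; python3 -m pendant '[[[40,1,0,0,0,0,0],[40,0.5,0,0,0,0,0],[40,0,0,0,0,0,0]]]'
```

```text
time: 42.8
tool_pos: [624.5, -32.5, -7.1]
eef_rot: [0.001, 0.741, 0.672, -0.001]
wrist_force: [-2.7, -5.7, 5.9]
grip_width: 0.58
grasp_force: 22.1
time: 43.1
tool_pos: [624.4, -32.4, -7.1]
eef_rot: [0.002, 0.741, 0.672, -0.002]
wrist_force: [-3.5, -11.5, 5.5]
grip_width: 0.583
grasp_force: 22.1
time: 43.4
tool_pos: [624.2, -32.3, -7.1]
eef_rot: [0.002, 0.741, 0.672, -0.003]
wrist_force: [-5.4, -16.7, 6.6]
grip_width: 0.582
grasp_force: 22.2
```

```bash
python3 -m pendant '[[[40,-3,0,0,0,0,0],[40,-1,0,0,0,0,0],[60,0,0,0,0,0,0],[85,0,0,0,0,0,0],[85,0,0,0,0,0,0],[85,0,0,0,0,0,0],[85,0,0,-20,0,0,0],[85,0,0,-40,0,0,0],[85,0,0,-40,0,0,0],[85,-40,0,0,0,0,0],[85,-45,0,0,0,0,0],[85,-45,0,0,0,0,0],[85,-45,0,0,0,0,0],[85,-20,0,0,0,0,0],[85,0,0,0,0,0,0]]]'; python3 - <<'E'
from h import *
im=look()
lat(im,[(-28,28),(-62,-38),(-92,-68),(-122,-98),(-150,-128)])
need((417.9,211.3,160),0)
E
```

```text
time: 44.9
tool_pos: [604.5, -227.7, 92.0]
eef_rot: [0.0, 0.742, 0.67, -0.0]
wrist_force: [-0.3, -0.4, 0.7]
grip_width: 0.999
grasp_force: 0.0
pad 15 [644.1  58.5  47.5]
pad 14 [641.7  28.6  47.5]
pad 14 [638.4  -1.2  47.5]
pad 15 [635.7 -31.7  47.5]
pad 233 [ 685.3 -126.5   47.5]
mod 1161 48.0 [629.6  49.6] [189.6  52.6] 84.5
(-28, 28) edges [-24.1  24.2] mid 0.1 w 48.3
(-62, -38) edges [-24.1  24.6] mid 0.2 w 48.6
(-92, -68) edges [-23.6  24.8] mid 0.6 w 48.4
(-122, -98) edges [-23.9  23.4] mid -0.2 w 47.3
(-150, -128) edges [-23.9  24.5] mid 0.3 w 48.3
rz -5.74 shift [ 437.  -186.8  -67.8] q [-0.48  0.36  1.57  0.    1.21 -0.38] t 44.95
```

```bash
python3 -m pendant '[[[85,0,0,-34,0,0,-2.7],[85,0,0,-34,0,0,-3],[85,40,-18,0,0,0,0],[85,40,-18,0,0,0,0],[85,40,-18,0,0,0,0],[85,40,-18,0,0,0,0],[85,40,-18,0,0,0,0],[85,40,-18,0,0,0,0],[85,40,-18,0,0,0,0],[85,40,-18,0,0,0,0],[85,40,-18,0,0,0,0],[60,40,-18,0,0,0,0],[60,37,-6.8,0,0,0,0],[60,0,0,0,0,0,0],[60,0,0,0,0,0,0],[60,0,0,0,0,0,0]]]'; python3 -c "
from h import *
need((417.9,211.3,66.5),0)"
```

```text
time: 46.55
tool_pos: [417.1, 211.8, 160.0]
eef_rot: [-0.0, 0.706, 0.708, -0.0]
wrist_force: [-0.3, 0.1, 0.2]
grip_width: 0.701
grasp_force: 0.0
rz 0.14 shift [-0.4  0.8 93.5] q [ 0.3  -0.13  1.97 -0.    1.3   0.3 ] t 46.55
```

```bash
python3 -m pendant '[[[60,-0.4,0.8,30,0,0,0.1],[60,0,0,30,0,0,0],[60,0,0,20,0,0,0],[60,0,0,13.5,0,0,0],[60,0,0,0,0,0,0],[60,0,0,0,0,0,0],[10,0,0,0,0,0,0],[10,0,0,0,0,0,0],[10,0,0,0,0,0,0],[10,0,0,0,0,0,0],[10,0,0,0,0,0,0],[10,0,0,0,0,0,0],[10,0,0,0,0,0,0],[10,0,0,0,0,0,0],[10,0,0,0,0,0,0]]]' 40;  python3 -m pendant '[[[10,0,0,-10,0,0,0],[10,0,0,-25,0,0,0],[10,0,0,-30,0,0,0],[10,0,0,-30,0,0,0],[10,0,0,0,0,0,0],[10,0,0,0,0,0,0]]]'; python3 - <<'E'
from h import *
im=look()
need((434.5,-256,160),0)
im=get_image("scene"); P=cloud(im); tp=telemetry.state()["tool_pos"]
k=(abs(P[...,0]-tp[0])<25)&(abs(P[...,1]-tp[1])<25)&(P[...,2]>95)&(P[...,2]<250); q=P[k]-tp
print("tip",q[q[:,2]<-25].round(),"collar min z",q[(np.hypot(q[:,0],q[:,1])>12)][:,2].min())
E
```

```text
time: 48.05
tool_pos: [419.1, 211.6, 67.7]
eef_rot: [0.0, 0.707, 0.707, 0.001]
wrist_force: [-0.3, -0.8, 5.9]
grip_width: 0.228
grasp_force: 39.5
time: 48.65
tool_pos: [418.5, 211.5, 162.2]
eef_rot: [0.0, 0.707, 0.707, 0.001]
wrist_force: [-0.4, 0.8, -1.5]
grip_width: 0.229
grasp_force: 39.2
pad 16 [644.1  58.5  47.5]
pad 14 [641.6  28.6  47.5]
pad 15 [638.4  -1.2  47.5]
pad 15 [635.7 -31.6  47.5]
pad 237 [ 685.4 -125.1   47.5]
mod 1160 47.9 [630.1  49.8] [190.2  53. ] 84.2
rz -0.0 shift [-467.2   16.8    1.1] q [ 0.3  -0.13  1.97  0.    1.3   0.3 ] t 48.7
tip [[ -0.  -2. -27.]
 [  0.  -1. -29.]
 [ -0.   1. -29.]
 [  1.  -1. -32.]
 [  1.   2. -31.]
 [ -1.  -0. -37.]
 [ -1.   2. -37.]
 [  0.   0. -39.]] collar min z 17.596738118807764
```

```bash
python3 -m pendant '[[[10,-25,1.5,0,0,0,0],[10,-42,1.5,0,0,0,0],[10,-42,1.5,0,0,0,0],[10,-42,1.5,0,0,0,0],[10,-42,1.5,0,0,0,0],[10,-42,1.5,0,0,0,0],[10,-42,1.5,0,0,0,0],[10,-42,1.5,0,0,0,0],[10,-42,1.5,0,0,0,0],[10,-42,1.5,0,0,0,0],[10,-42,1.8,0,0,0,0],[10,-22,0,0,0,0,0],[10,0,0,0,0,0,0],[10,0,0,0,0,0,0],[10,0,0,0,0,0,0]]]';  python3 - <<'E'
from h import *
need((435.3,-255.8,53),0)
im=get_image("scene"); P=cloud(im); tp=telemetry.state()["tool_pos"]
k=(abs(P[...,0]-tp[0])<25)&(abs(P[...,1]-tp[1])<25)&(P[...,2]>95)&(P[...,2]<250); q=P[k]
print("tip",q[q[:,2]-tp[2]<-25].round())
for d in outline_of("scene","pot")[:1]:
    q=P[d["region"]]; q=q[(q[:,2]>42)&(q[:,2]<50)]; (x,y),r=cv2.minEnclosingCircle(q[:,:2].astype(np.float32)); print("pot scene",x,y,r)
E
```

```text
time: 50.25
tool_pos: [434.4, -254.3, 160.5]
eef_rot: [-0.001, 0.707, 0.707, 0.0]
wrist_force: [0.3, 0.1, -1.5]
grip_width: 0.227
grasp_force: 39.2
rz 0.03 shift [ -1.7   1.  107.5] q [-0.69 -0.04  1.88  0.    1.3  -0.69] t 50.25
tip [[ 436. -253.  134.]
 [ 432. -252.  131.]
 [ 436. -253.  131.]
 [ 433. -252.  128.]
 [ 437. -253.  128.]
 [ 433. -253.  124.]
 [ 438. -252.  125.]
 [ 434. -252.  122.]]
pot scene 433.48870849609375 -254.22006225585938 34.553993225097656
```

```bash
python3 -m pendant '[[[10,-1,0,30,0,0,0],[10,0,0,40,0,0,0],[10,0,0,25,0,0,0],[10,0,0,10,0,0,0],[10,0,0,0,0,0,0],[10,0,0,0,0,0,0],[10,0,0,0,0,0,0]]]';  python3 -m pendant '[[[10,0,0,-15,0,0,0],[10,0,0,-30,0,0,0],[10,0,0,-30,0,0,0],[10,0,0,-30,0,0,0],[10,0,0,0,0,0,0],[10,0,0,0,0,0,0]]]'; python3 - <<'E'
from h import *
im=look()
need((644.3,58,110),0)
E
```

```text
time: 51.05
tool_pos: [436.4, -257.6, 58.6]
eef_rot: [0.002, 0.707, 0.707, 0.0]
wrist_force: [-0.5, 0.3, -0.5]
grip_width: 0.231
grasp_force: 39.2
time: 51.65
tool_pos: [435.9, -257.4, 163.5]
eef_rot: [0.002, 0.707, 0.707, 0.0]
wrist_force: [-0.6, -0.1, -1.1]
grip_width: 0.228
grasp_force: 39.3
pad 15 [644.1  58.5  47.5]
pad 14 [641.6  28.6  47.5]
pad 13 [638.3  -1.2  47.5]
pad 15 [635.7 -31.5  47.5]
pad 239 [ 685.4 -125.3   47.5]
mod 1164 48.0 [630.6  50. ] [190.4  52.9] 84.3
rz -0.01 shift [314.7 209.2  51.9] q [-0.69 -0.04  1.88  0.    1.3  -0.69] t 51.7
```

```bash
python3 -m pendant '[[[10,25,16,0,0,0,0],[10,35,23,0,0,0,0],[10,35,23,0,0,0,0],[10,35,23,0,0,0,0],[10,35,23,0,0,0,0],[10,35,23,0,0,0,0],[10,35,23,0,0,0,0],[10,35,23,0,0,0,0],[10,25,18,0,0,0,0],[10,15,2,0,0,0,0],[10,5.5,0.5,20,0,0,0],[10,0,0,25,0,0,0],[10,0,0,10,0,0,0],[10,0,0,0,0,0,0],[10,0,0,0,0,0,0],[10,0,0,0,0,0,0]]]'; cat > tp.py <<'E'
from h import *
need((644.7,59,103),0)
im=get_image("scene"); P=cloud(im); tp=telemetry.state()["tool_pos"]
k=(abs(P[...,0]-tp[0])<15)&(abs(P[...,1]-tp[1])<15)&(P[...,2]>55)&(P[...,2]<250); q=P[k]
print("tip",q[q[:,2]-tp[2]<-22].round(1).tolist())
for p in pads(im,box=((600,690),(-60,110))): print(p[0],p[1].round(1))
cv2.imwrite("pics/s_hov.png",cv2.resize(im["pixels"][205:285,210:300,::-1],None,fx=7,fy=7,interpolation=cv2.INTER_CUBIC))
E
python3 tp.py
```

```text
time: 53.3
tool_pos: [633.5, 58.4, 108.1]
eef_rot: [0.001, 0.707, 0.707, 0.001]
wrist_force: [0.3, -0.0, -0.3]
grip_width: 0.232
grasp_force: 39.5
rz -0.04 shift [ 0.6 11.2  5.2] q [-0.03  0.32  1.58 -0.    1.23 -0.03] t 53.3
tip [[636.5, 56.8, 85.5], [633.2, 57.7, 77.3], [633.7, 60.4, 79.6], [635.5, 58.7, 77.1], [634.1, 60.5, 76.1], [635.6, 58.7, 73.1], [635.6, 61.1, 74.5]]
5 [665.7  90.8  47.5]
21 [643.4  59.4  47.5]
9 [617.9  53.7  47.5]
25 [641.1  29.7  47.5]
23 [ 6.377e+02 -1.000e-01  4.750e+01]
22 [635.3 -30.4  47.5]
```

View pics/s_hov.png

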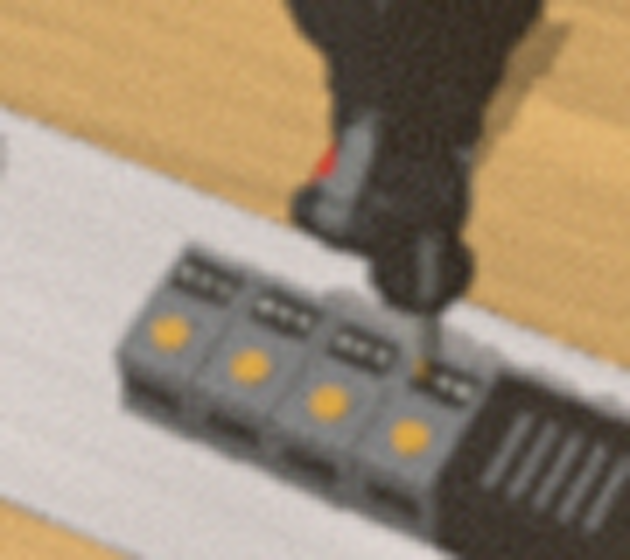

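The probe tip at (422,370) hovers just behind contact a at (408,437). I'll shift +10.6 mm in x and press.

```bash
python3 -m pendant '[[[10,0.3,5,0,0,0,0],[10,0,5.6,5,0,0,0],[10,0,0,7,0,0,0],[10,0,0,4,0,0,0],[10,0,0,1.5,0,0,0],[10,0,0,0,0,0,0],[10,0,0,0,0,0,0]]]'; python3 -m pendant '[[[10,0,0,1,0,0,0],[10,0,0,1,0,0,0],[10,0,0,0,0,0,0]]]';python3 -m pendant '[[[10,0,0,1,0,0,0],[10,0,0,0,0,0,0]]]'; python3 - <<'E'
from h import *
im=get_image("scene")
cv2.imwrite("pics/s_p1.png",cv2.resize(im["pixels"][225:285,210:290,::-1],None,fx=8,fy=8,interpolation=cv2.INTER_CUBIC))
E
```

```text
time: 54.05
tool_pos: [643.1, 59.2, 89.1]
eef_rot: [-0.0, 0.707, 0.707, -0.0]
wrist_force: [0.2, 0.8, -1.0]
grip_width: 0.229
grasp_force: 39.5
time: 54.35
tool_pos: [643.4, 59.1, 87.4]
eef_rot: [0.0, 0.707, 0.707, 0.0]
wrist_force: [-0.4, 0.2, 0.4]
grip_width: 0.225
grasp_force: 39.6
time: 54.55
tool_pos: [643.4, 59.1, 86.3]
eef_rot: [0.0, 0.707, 0.707, 0.0]
wrist_force: [0.1, -0.0, 1.5]
grip_width: 0.228
grasp_force: 39.6
```

View pics/s_p1.png

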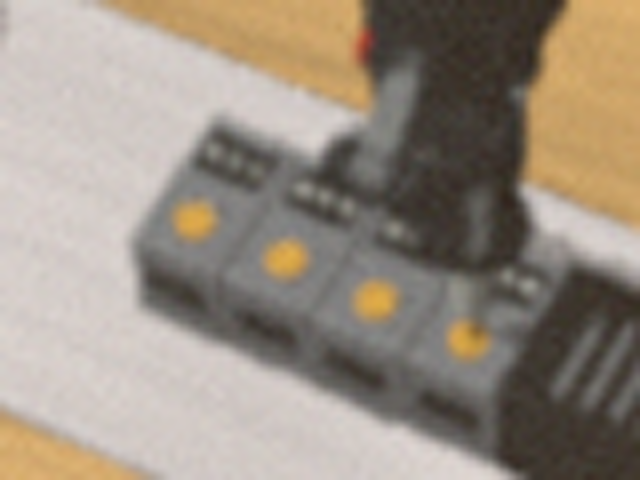

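Picture: the pin lands on contact a, at about (474,332) against a contact centre of (468,340). Pressing a little more, holding, then on to b with a small +x correction.

```bash
python3 -m pendant '[[[10,0,0,1.2,0,0,0],[10,0,0,0,0,0,0],[10,0,0,0,0,0,0],[10,0,0,0,0,0,0],[10,0,0,0,0,0,0],[10,0,0,0,0,0,0]]]'; python3 -m pendant '[[[10,0,0,-5,0,0,0],[10,0,0,-13,0,0,0],[10,-15,-1,0,0,0,0],[10,-14.8,-1.1,0,0,0,0],[10,0,0,8,0,0,0],[10,0,0,5,0,0,0],[10,0,0,1,0,0,0],[10,0,0,0,0,0,0]]]';  python3 -m pendant '[[[10,0,0,1.5,0,0,0],[10,0,0,1.2,0,0,0],[10,0,0,0,0,0,0]]]'
```

```text
time: 55.2
tool_pos: [643.3, 59.1, 85.0]
eef_rot: [0.0, 0.707, 0.707, 0.0]
wrist_force: [1.2, 0.3, 1.5]
grip_width: 0.227
grasp_force: 39.7
time: 56.0
tool_pos: [640.4, 29.5, 88.0]
eef_rot: [-0.001, 0.707, 0.707, -0.001]
wrist_force: [-1.2, 0.1, 0.1]
grip_width: 0.224
grasp_force: 39.5
time: 56.3
tool_pos: [641.1, 29.6, 86.3]
eef_rot: [0.0, 0.707, 0.707, 0.0]
wrist_force: [-1.5, -0.0, 1.0]
grip_width: 0.227
grasp_force: 39.6
```

```bash
python3 -m pendant '[[[10,0,0,1.3,0,0,0],[10,0,0,0,0,0,0],[10,0,0,0,0,0,0],[10,0,0,0,0,0,0],[10,0,0,0,0,0,0],[10,0,0,0,0,0,0]]]'; python3 -m pendant '[[[10,0,0,-5,0,0,0],[10,0,0,-13,0,0,0],[10,-15,-1.5,0,0,0,0],[10,-14.9,-1.5,0,0,0,0],[10,0,0,8,0,0,0],[10,0,0,5,0,0,0],[10,0,0,1,0,0,0],[10,0,0,0,0,0,0]]]';  python3 -m pendant '[[[10,0,0,1.5,0,0,0],[10,0,0,1.2,0,0,0],[10,0,0,0,0,0,0]]]'; python3 - <<'E'
from h import *
im=get_image("scene")
cv2.imwrite("pics/s_p2.png",cv2.resize(im["pixels"][225:285,210:290,::-1],None,fx=8,fy=8,interpolation=cv2.INTER_CUBIC))
E
```

```text
time: 56.9
tool_pos: [641.2, 29.4, 85.0]
eef_rot: [0.0, 0.707, 0.707, 0.0]
wrist_force: [-0.4, 1.3, 0.3]
grip_width: 0.229
grasp_force: 39.7
time: 57.7
tool_pos: [637.4, -0.4, 88.0]
eef_rot: [-0.001, 0.707, 0.707, -0.001]
wrist_force: [-0.5, 0.0, 0.4]
grip_width: 0.23
grasp_force: 39.5
time: 58.0
tool_pos: [638.1, -0.3, 86.3]
eef_rot: [0.0, 0.707, 0.707, 0.0]
wrist_force: [-0.4, -0.1, 0.7]
grip_width: 0.228
grasp_force: 39.6
```

View pics/s_p2.png

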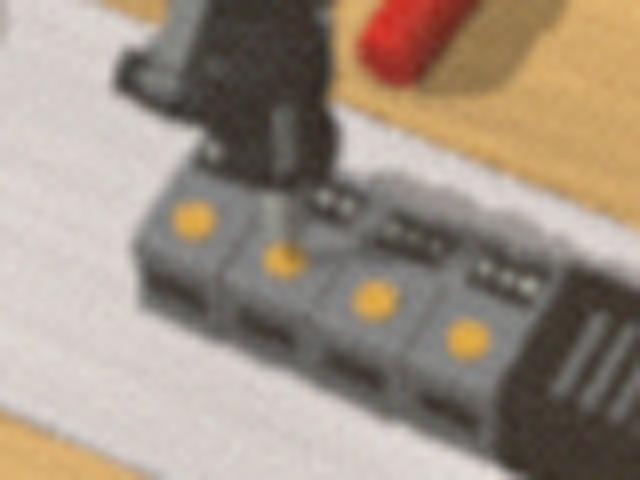

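```bash
python3 -m pendant '[[[10,0,0,1.5,0,0,0],[10,0,0,0,0,0,0],[10,0,0,0,0,0,0],[10,0,0,0,0,0,0],[10,0,0,0,0,0,0],[10,0,0,0,0,0,0]]]'; python3 -m pendant '[[[10,0,0,-5,0,0,0],[10,0,0,-13,0,0,0],[10,-15,-1.5,0,0,0,0],[10,-14.9,-1.5,0,0,0,0],[10,0,0,8,0,0,0],[10,0,0,5,0,0,0],[10,0,0,1,0,0,0],[10,0,0,0,0,0,0]]]';  python3 -m pendant '[[[10,0,0,1.5,0,0,0],[10,0,0,1.2,0,0,0],[10,0,0,0,0,0,0]]]'; python3 -m pendant '[[[10,0,0,1.5,0,0,0],[10,0,0,0,0,0,0],[10,0,0,0,0,0,0],[10,0,0,0,0,0,0],[10,0,0,0,0,0,0],[10,0,0,0,0,0,0]]]'; python3 -m pendant '[[[10,0,0,-5,0,0,0],[10,0,0,-25,0,0,0],[10,0,0,-25,0,0,0],[10,0,0,-25,0,0,0],[10,0,0,0,0,0,0]]]'; python3 - <<'E'
from h import *
need((418.6,211.6,166),0)
E
```

```text
time: 58.65
tool_pos: [638.2, -0.5, 84.8]
eef_rot: [0.0, 0.707, 0.707, 0.0]
wrist_force: [-0.1, 0.8, 1.1]
grip_width: 0.236
grasp_force: 39.7
time: 59.45
tool_pos: [634.4, -30.3, 87.8]
eef_rot: [-0.001, 0.707, 0.707, -0.001]
wrist_force: [-0.5, -0.3, 1.1]
grip_width: 0.228
grasp_force: 39.6
time: 59.75
tool_pos: [635.1, -30.2, 86.1]
eef_rot: [0.0, 0.707, 0.707, 0.0]
wrist_force: [-0.5, 0.3, 0.0]
grip_width: 0.228
grasp_force: 39.6
time: 60.35
tool_pos: [635.1, -30.4, 84.6]
eef_rot: [0.0, 0.707, 0.707, 0.0]
wrist_force: [-0.0, 1.6, 2.0]
grip_width: 0.229
grasp_force: 39.7
time: 60.85
tool_pos: [637.7, -31.2, 169.2]
eef_rot: [0.003, 0.707, 0.707, 0.002]
wrist_force: [0.1, -0.6, -0.6]
grip_width: 0.23
grasp_force: 39.5
rz -0.01 shift [ 242.8 -219.1    1.2] q [-0.17  0.27  1.53 -0.    1.33 -0.17] t 60.85
```

```bash
python3 -m pendant '[[[10,20,-18,0,0,0,0],[10,30,-28,0,0,0,0],[10,35,-32,0,0,0,0],[10,35,-32,0,0,0,0],[10,35,-32,0,0,0,0],[10,35,-32,0,0,0,0],[10,30,-28,0,0,0,0],[10,18,-17,0,0,0,0],[10,0,0,0,0,0,0],[10,0,0,0,0,0,0],[10,0,0,0,0,0,0]]]'; python3 - <<'E'
from h import *
need((418.6,211.6,68.5),0)
im=look()
E
```

```text
time: 61.95
tool_pos: [416.4, 206.9, 164.0]
eef_rot: [0.0, 0.707, 0.707, -0.0]
wrist_force: [0.9, -0.1, -1.2]
grip_width: 0.231
grasp_force: 39.6
rz -0.04 shift [ 4.8  2.2 95.5] q [ 0.29 -0.14  1.97 -0.    1.31  0.29] t 61.95
pad 15 [644.2  58.5  47.5]
pad 14 [641.8  28.7  47.5]
pad 15 [638.4  -1.2  47.5]
pad 3 [690.5  -9.7  47.5]
pad 16 [635.6 -31.6  47.5]
pad 231 [ 685.2 -127.7   47.5]
mod 1160 47.8 [630.7  49.7] [190.   52.5] 84.3
```

Row still intact. Seating the probe.

```bash
python3 -m pendant '[[[10,4.8,2.2,0,0,0,0],[10,0,0,0,0,0,0],[10,0,0,0,0,0,0]]]'; python3 -m pendant '[[[10,0,0,25,0,0,0],[10,0,0,30,0,0,0],[10,0,0,20,0,0,0],[10,0,0,10,0,0,0],[10,0,0,6,0,0,0],[10,0,0,3,0,0,0],[10,0,0,1,0,0,0],[10,0,0,0,0,0,0],[10,0,0,0,0,0,0]]]'
```

```text
time: 62.3
tool_pos: [418.6, 212.1, 164.4]
eef_rot: [-0.0, 0.707, 0.707, -0.0]
wrist_force: [-0.4, -0.3, -0.4]
grip_width: 0.232
grasp_force: 39.6
time: 63.2
tool_pos: [418.9, 212.6, 70.3]
eef_rot: [0.0, 0.707, 0.707, 0.001]
wrist_force: [0.8, -0.3, -0.4]
grip_width: 0.23
grasp_force: 39.6
```

```bash
python3 -m pendant '[[[10,-0.6,0,1,0,0,0],[10,0,0,1,0,0,0],[10,0,0,0.5,0,0,0],[10,0,0,0,0,0,0]]]'; python3 -m pendant '[[[30,0,0,0,0,0,0],[60,0,0,0,0,0,0],[60,0,0,0,0,0,0],[60,0,0,0,0,0,0],[60,0,0,-30,0,0,0],[60,0,0,-30,0,0,0],[60,0,0,-40,0,0,0],[60,-20,25,0,0,0,0],[60,-40,20,0,0,0,0],[60,-40,20,0,0,0,0],[60,-40,20,0,0,0,0],[60,-40,20,0,0,0,0],[60,-40,20,0,0,0,0],[60,-40,0,0,0,0,0],[60,-40,0,0,0,0,0],[60,-40,0,0,0,0,0],[60,-40,0,0,0,0,0],[60,-40,0,0,0,0,0],[60,0,0,0,0,0,0]]]'; python3 - <<'E'
from h import *
im=look()
lat(im,[(-28,28),(-62,-38),(-92,-68),(-122,-98),(-150,-128)])
for lo,hi in ((125,160),(78,88)):
    for b in blobs(im,lo,hi,((380,470),(170,245)),6): print(lo,b)
a=cv2.resize(im["pixels"][160:290,195:305,::-1],None,fx=4,fy=4,interpolation=cv2.INTER_CUBIC)
s=get_image("scene"); b=cv2.resize(s["pixels"][165:255,325:385,::-1],(347,520),interpolation=cv2.INTER_CUBIC)
cv2.imwrite("pics/fin.png",np.hstack([a,b])); need((600,-220,92),-5.6)
E
```

```text
time: 63.6
tool_pos: [418.5, 211.8, 67.7]
eef_rot: [0.0, 0.707, 0.707, 0.0]
wrist_force: [-2.9, -1.0, 6.3]
grip_width: 0.23
grasp_force: 40.3
time: 65.5
tool_pos: [542.8, -213.0, 166.9]
eef_rot: [0.001, 0.709, 0.705, -0.001]
wrist_force: [0.0, 0.1, 0.1]
grip_width: 0.703
grasp_force: 0.0
pad 14 [644.1  58.5  47.5]
pad 14 [641.6  28.6  47.5]
pad 15 [638.5  -1.2  47.5]
pad 16 [635.7 -31.6  47.5]
pad 237 [ 685.3 -126.7   47.5]
mod 1169 48.1 [630.5  49.7] [190.   52.8] 84.1
(-28, 28) edges [-23.6  24.5] mid 0.5 w 48.1
(-62, -38) edges [-24.3  24.1] mid -0.1 w 48.4
(-92, -68) edges [-23.7  24.4] mid 0.4 w 48.2
(-122, -98) edges [-23.7  23.6] mid -0.1 w 47.3
(-150, -128) edges [-24.3  23.7] mid -0.3 w 48.0
125 (64, np.float64(139.6), ((416.93109130859375, 211.6370391845703), (19.480770111083984, 18.56214714050293), 89.52400207519531), array([416.9, 211.4]))
78 (77, np.float64(84.7), ((422.56170654296875, 226.41311645507812), (60.41343307495117, 16.607540130615234), 1.3594475984573364), array([425.6, 228.8]))
78 (103, np.float64(84.4), ((423.2034606933594, 202.33177185058594), (61.02849578857422, 27.54280662536621), 1.3231347799301147), array([429.2, 198. ]))
rz 5.46 shift [-5.5 58.  74.5] q [-0.5   0.15  1.68  0.    1.32 -0.5 ] t 65.6
```

View pics/fin.png

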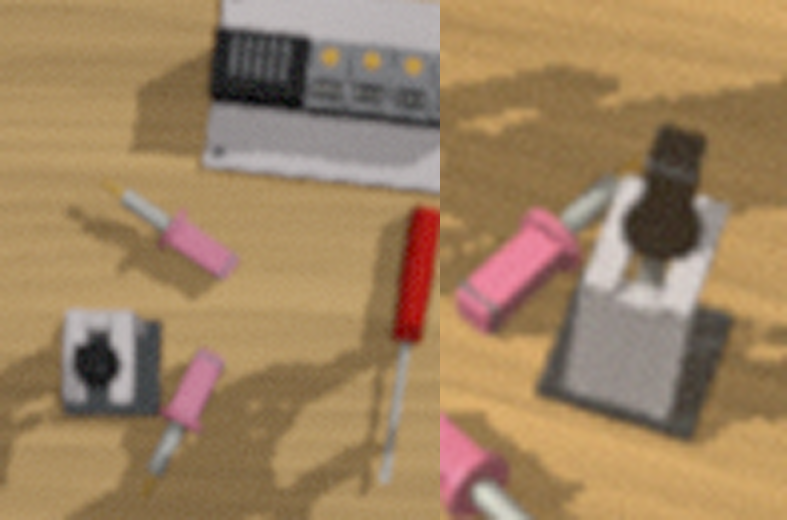

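The probe is upright in the stand at (97,360), but sits about 2.6 mm towards the column from where it started. I'll first firm up the row end with a gentle push, then nudge the probe back.

```bash
python3 -m pendant '[[[0,0,0,0,0,0,5.5],[0,30,16,0,0,0,0],[0,40,20,20,0,0,0],[0,40,20,30,0,0,0],[0,30,10,30,0,0,0],[0,0,0,0,0,0,0],[0,0,0,0,0,0,0],[0,0,0,0,0,0,0]]]' 20; python3 -c "
from h import *
need((620.8,-68,-2),-5.6)"
```

```text
time: 66.4
tool_pos: [621.1, -77.9, 90.3]
eef_rot: [0.001, 0.74, 0.673, 0.0]
wrist_force: [-0.1, 0.6, -0.3]
grip_width: -0.001
grasp_force: 0.0
rz 0.13 shift [ 9.8 -1.4 92.3] q [-0.25  0.32  1.62 -0.    1.2  -0.15] t 66.4
```

```bash
python3 -m pendant '[[[0,4,-1.4,30,0,0,0.1],[0,0,0,40,0,0,0],[0,0,0,15,0,0,0],[0,0,0,7,0,0,0],[0,0,0,0,0,0,0],[0,0,0,0,0,0,0]]]'; python3 -m pendant '[[[0,3,0,0,0,0,0],[0,3,0,0,0,0,0],[0,2,0,0,0,0,0],[0,0,0,0,0,0,0]]]'; python3 -m pendant '[[[0,2,0,0,0,0,0],[0,2,0,0,0,0,0],[0,1,0,0,0,0,0],[0,0,0,0,0,0,0]]]'
```

```text
time: 67.0
tool_pos: [621.2, -74.6, -0.8]
eef_rot: [0.001, 0.741, 0.671, 0.001]
wrist_force: [0.6, -1.6, 0.8]
grip_width: -0.004
grasp_force: 0.0
time: 67.4
tool_pos: [620.7, -65.4, -2.4]
eef_rot: [0.0, 0.741, 0.672, 0.0]
wrist_force: [-0.2, 0.4, -0.4]
grip_width: 0.001
grasp_force: 0.0
time: 67.8
tool_pos: [620.8, -60.7, -3.0]
eef_rot: [-0.0, 0.741, 0.672, -0.0]
wrist_force: [0.0, 0.5, -0.1]
grip_width: -0.002
grasp_force: 0.0
```

```bash
python3 -m pendant '[[[0,1.5,0,0,0,0,0],[0,1.5,0,0,0,0,0],[0,0,0,0,0,0,0]]]'; python3 -m pendant '[[[0,1,0,0,0,0,0],[0,1,0,0,0,0,0],[0,0,0,0,0,0,0]]]'; python3 -m pendant '[[[0,1,0,0,0,0,0],[0,1,0,0,0,0,0],[0,0,0,0,0,0,0]]]'
```

```text
time: 68.1
tool_pos: [621.2, -57.7, -2.9]
eef_rot: [-0.0, 0.741, 0.672, 0.0]
wrist_force: [-0.2, -0.0, -0.5]
grip_width: -0.002
grasp_force: 0.0
time: 68.4
tool_pos: [621.5, -56.1, -2.8]
eef_rot: [0.0, 0.741, 0.672, -0.0]
wrist_force: [-0.0, -0.7, -0.6]
grip_width: -0.004
grasp_force: 0.5
time: 68.7
tool_pos: [621.4, -56.1, -2.8]
eef_rot: [0.001, 0.741, 0.672, -0.001]
wrist_force: [-2.4, -8.8, 0.4]
grip_width: 0.005
grasp_force: 4.1
```

```bash
python3 -m pendant '[[[0,-4,0,0,0,0,0],[0,-12,0,0,0,0,0],[0,0,0,-40,0,0,0],[0,0,0,-45,0,0,0],[0,0,0,-45,0,0,0],[60,0,0,-40,0,0,-5.6],[60,30,-25,0,0,0,0],[60,35,-25,0,0,0,0],[60,35,-25,0,0,0,0],[60,35,-25,0,0,0,0],[60,35,-25,0,0,0,0],[60,35,-25,0,0,0,0],[60,35,-25,0,0,0,0],[60,35,-25,0,0,0,0],[60,0,0,0,0,0,0],[60,0,0,0,0,0,0],[60,0,0,0,0,0,0]]]'; python3 -c "
from h import *
look()
need((418.6,211.8,66.5),0)"
```

```text
time: 70.4
tool_pos: [420.8, 204.5, 167.3]
eef_rot: [0.0, 0.707, 0.707, 0.0]
wrist_force: [0.5, -0.5, -0.6]
grip_width: 0.7
grasp_force: 0.0
pad 15 [644.1  58.5  47.5]
pad 14 [641.7  28.6  47.5]
pad 15 [638.4  -1.1  47.5]
pad 16 [635.7 -31.3  47.5]
pad 236 [ 685.3 -125.4   47.5]
mod 1157 48.2 [630.1  49.6] [189.1  52.1] 84.0
rz -0.09 shift [  7.5  -2.3 100.7] q [ 0.28 -0.14  1.96 -0.    1.32  0.28] t 70.45
```

```bash
python3 -m pendant '[[[60,7.3,-2.3,0,0,0,0],[60,0,0,20,0,0,0],[60,0,0,35,0,0,0],[60,0,0,30,0,0,0],[60,0,0,14,0,0,0],[60,0,0,0,0,0,0],[60,0,0,0,0,0,0],[10,0,0,0,0,0,0],[10,0,0,0,0,0,0],[10,0,0,0,0,0,0],[10,0,0,0,0,0,0],[10,0,0,0,0,0,0],[10,0,0,0,0,0,0],[10,0,0,0,0,0,0]]]' 20; python3 -m pendant '[[[10,0,-0.9,0,0,0,0],[10,0,-0.9,0,0,0,0],[10,0,-0.9,0,0,0,0],[10,0,0,0,0,0,0],[10,0,0,0,0,0,0]]]'
```

```text
time: 71.85
tool_pos: [418.7, 212.7, 69.3]
eef_rot: [0.001, 0.707, 0.707, 0.001]
wrist_force: [0.0, -1.4, 6.5]
grip_width: 0.232
grasp_force: 23.5
time: 72.35
tool_pos: [416.6, 212.8, 69.3]
eef_rot: [0.001, 0.707, 0.707, 0.001]
wrist_force: [3.6, 0.2, 5.0]
grip_width: 0.231
grasp_force: 23.6
```

```bash
python3 -m pendant '[[[30,0,0,0,0,0,0],[60,0,0,0,0,0,0],[60,0,0,0,0,0,0],[60,0,0,0,0,0,0],[60,0,0,-30,0,0,0],[60,0,0,-30,0,0,0],[60,0,0,-40,0,0,0],[60,-20,25,0,0,0,0],[60,-40,20,0,0,0,0],[60,-40,20,0,0,0,0],[60,-40,20,0,0,0,0],[60,-40,20,0,0,0,0],[60,-40,20,0,0,0,0],[60,-40,0,0,0,0,0],[60,-40,0,0,0,0,0],[60,-40,0,0,0,0,0],[60,-40,0,0,0,0,0],[60,-40,0,0,0,0,0],[60,0,0,0,0,0,0],[60,0,0,0,0,0,0]]]'; python3 - <<'E'
from h import *
im=look()
lat(im,[(-28,28),(-62,-38),(-92,-68),(-122,-98),(-150,-128)])
for b in blobs(im,125,160,((380,470),(170,245)),6): print(b)
s=get_image("scene"); P=cloud(s)
k=(abs(P[...,0]-416)<30)&(abs(P[...,1]-212)<25)&(P[...,2]>100)
for lo in (100,115,130):
    j=P[k&(P[...,2]>=lo)&(P[...,2]<lo+15)]; print(lo,j.mean(0).round(1),j[:,2].max())
for d in outline_of("scene","pot")[:1]:
    q=P[d["region"]]; q=q[(q[:,2]>42)&(q[:,2]<50)]; print("pot",cv2.minEnclosingCircle(q[:,:2].astype(np.float32)))
E
```

```text
time: 74.35
tool_pos: [539.5, -208.1, 167.5]
eef_rot: [-0.001, 0.708, 0.706, 0.0]
wrist_force: [-0.1, -0.8, -0.2]
grip_width: 0.704
grasp_force: 0.0
pad 15 [644.1  58.5  47.5]
pad 14 [641.7  28.7  47.5]
pad 14 [638.4  -1.1  47.5]
pad 14 [635.7 -31.4  47.5]
pad 232 [ 685.4 -126.    47.5]
mod 1166 48.1 [630.1  49.6] [189.4  53.3] 84.1
(-28, 28) edges [-24.   24.5] mid 0.3 w 48.5
(-62, -38) edges [-24.5  24.7] mid 0.1 w 49.1
(-92, -68) edges [-23.7  23. ] mid -0.3 w 46.7
(-122, -98) edges [-24.3  23. ] mid -0.6 w 47.3
(-150, -128) edges [-23.4  24.1] mid 0.4 w 47.4
(63, np.float64(140.0), ((414.346923828125, 211.27706909179688), (19.084779739379883, 18.643699645996094), 2.149777412414551), array([414.2, 211.3]))
100 [423.5 214.3 107.2] 114.98505480523548
115 [423.8 212.5 122.2] 128.84234919529328
130 [418.3 212.9 138.7] 144.209972488001
pot ((432.570556640625, -254.35223388671875), 33.71965408325195)
```

All in place: the probe is back at its original spot, the row is closed and the pot hasn't moved.

```bash
python3 -c "
from cell import workorder
print(workorder.finish_job())"
```

```text
the job is handed in; nothing more can be done
None
```

The job is handed in, and no verdict came back: the four modules stand in a straight, closed row, the probe was dipped, pressed on contacts a to d in order and hung back upright, and the pot is where it was; module d was knocked aside once and I put it back before dipping, and both pink look-alike probes toppled early on with the arm nowhere near them.

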